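# Load the battery dock and pin its retaining bars

## Task

The training rig is about to be wheeled to the next room: load its battery dock. Slide every battery pack on the bench, contacts first, onto a bay of its own until it is fully home and the spring tongue has snapped up behind it, then turn that bay's retaining bar shut so that its hole lines up with the clevis, and push a quick-release pin from the holder right down through both until its collar sits on the clevis. Bays without a pack need nothing, spare pins may stay, and do not disturb the glass beaker or the white breaker.

Things in the scene. Friction and masses are not known exactly. Their poses are not given: they have to be found in the camera images.
- bay0 (a point): Left bay of the battery dock, a fixed grey plate 166 x 340 x 12 mm with three like bays 110 mm apart (0 left, 1 middle, 2 right). Point: on the plate's top (12 mm over the bench), where the centre of a fully home pack's underside belongs. Axes, used for all offsets here: x = the way a pack is pushed in, y left, z up. The plate runs from x = -112 to +54 mm.
- bay1 (a point): Middle bay (point and axes as bay0). Each bay is a shoe: two aluminium side rails, inner faces at y = +-29.5 mm, with lips overhanging inwards to y = +-23 mm, underside 8.5 mm over the plate, from x = -20 to +36 mm; flared lead-ins begin at x = -39 mm. The pack's foot slides in under the lips as far as the grey contact block (stop, face at x = +37 mm, 36 mm tall).
- bay2 (a point): Right bay (point and axes as bay0). To load a bay, a pack is set down on the plate before the lips, centre at about x = -68 mm, y = 0, contacts towards +x, pressed flat on the tongue, and pushed some 68 mm along +x to the stop; a few N are needed. The plate has slick runners.
- tongue0 (a joint): Spring tongue (detent) of bay0: steel leaf 14 mm wide, hinged in the plate at x = -76 mm, free end at x = -38 mm standing up 6 mm. 0 = up, about 0.15 rad = pressed flat under a pack (about 1 N). It springs up behind the foot of a pack that is home and keeps it there.
- bar0 (a joint): Retaining bar of bay0, steel, 20-26 mm over the plate, turns level on a post at x -52, y +42 mm. 0 = shut: along -y behind the pack, its 12 mm end hole (84 mm from pivot) in line in the clevis. Positive rad = opened, clockwise from above; 1.45 up clears the way. Range -0.12..1.75, stays where left. Turned by its black knob: 16 mm diameter, 26-54 mm over the plate, 42 mm from pivot.
- clevis0 (a point): Centre of the upper rim of the 12 mm hole in the clevis of bay0 (x = -52, y = -42 mm, 34 mm over the plate). Steel fork 20 mm square: upper cheek 28 to 34 mm over the plate, lower cheek 0 to 18 mm, both bored upright; web on the -y side, open on the others. A home pin's collar sits on this rim.
- tongue1 (a joint): Spring tongue (detent) of bay1: steel leaf 14 mm wide, hinged in the plate at x = -76 mm, free end at x = -38 mm standing up 6 mm. 0 = up, about 0.15 rad = pressed flat under a pack (about 1 N). It springs up behind the foot of a pack that is home and keeps it there.
- bar1 (a joint): Retaining bar of bay1, steel, 20-26 mm over the plate, turns level on a post at x -52, y +42 mm. 0 = shut: along -y behind the pack, its 12 mm end hole (84 mm from pivot) in line in the clevis. Positive rad = opened, clockwise from above; 1.45 up clears the way. Range -0.12..1.75, stays where left. Turned by its black knob: 16 mm diameter, 26-54 mm over the plate, 42 mm from pivot.
- clevis1 (a point): Centre of the upper rim of the 12 mm hole in the clevis of bay1 (x = -52, y = -42 mm, 34 mm over the plate). Steel fork 20 mm square: upper cheek 28 to 34 mm over the plate, lower cheek 0 to 18 mm, both bored upright; web on the -y side, open on the others. A home pin's collar sits on this rim.
- tongue2 (a joint): Spring tongue (detent) of bay2: steel leaf 14 mm wide, hinged in the plate at x = -76 mm, free end at x = -38 mm standing up 6 mm. 0 = up, about 0.15 rad = pressed flat under a pack (about 1 N). It springs up behind the foot of a pack that is home and keeps it there.
- bar2 (a joint): Retaining bar of bay2, steel, 20-26 mm over the plate, turns level on a post at x -52, y +42 mm. 0 = shut: along -y behind the pack, its 12 mm end hole (84 mm from pivot) in line in the clevis. Positive rad = opened, clockwise from above; 1.45 up clears the way. Range -0.12..1.75, stays where left. Turned by its black knob: 16 mm diameter, 26-54 mm over the plate, 42 mm from pivot.
- clevis2 (a point): Centre of the upper rim of the 12 mm hole in the clevis of bay2 (x = -52, y = -42 mm, 34 mm over the plate). Steel fork 20 mm square: upper cheek 28 to 34 mm over the plate, lower cheek 0 to 18 mm, both bored upright; web on the -y side, open on the others. A home pin's collar sits on this rim.
- pack_a: Battery pack, about 0.4 kg, standing upright; may be absent (2 or 3 packs are there). Origin: centre of the underside; x = towards its brass contacts (the end that goes in first), z up. Foot: black plate 70 (x) x 56 (y) x 6 mm; grey body 62 x 42 mm up to 36 mm; on top a black grip 44 (x) x 22 (y) mm from 36 to 72 mm high, held across its 22 mm.
- pack_b: Battery pack, about 0.4 kg, standing upright; may be absent (2 or 3 packs are there). Origin: centre of the underside; x = towards its brass contacts (the end that goes in first), z up. Foot: black plate 70 (x) x 56 (y) x 6 mm; grey body 62 x 42 mm up to 36 mm; on top a black grip 44 (x) x 22 (y) mm from 36 to 72 mm high, held across its 22 mm.
- pack_c: Battery pack, about 0.4 kg, standing upright; may be absent (2 or 3 packs are there). Origin: centre of the underside; x = towards its brass contacts (the end that goes in first), z up. Foot: black plate 70 (x) x 56 (y) x 6 mm; grey body 62 x 42 mm up to 36 mm; on top a black grip 44 (x) x 22 (y) mm from 36 to 72 mm high, held across its 22 mm.
- holder: Aluminium block 146 (x) x 40 (y) x 38 mm, fixed, with four 12 mm holes in a row along x, 36 mm apart. Origin: centre of the underside.
- pin0: Quick-release pin, steel, 0.06 kg, standing upright in the holder, all four alike. Origin: at the tip; z = towards the head. Shaft 10 mm diameter, 30 mm long with a tapered nose of 6 mm; collar 22 mm diameter from 30 to 34 mm; round grip 18 mm diameter from 34 to 64 mm.
- pin1: Quick-release pin, steel, 0.06 kg, standing upright in the holder, all four alike. Origin: at the tip; z = towards the head. Shaft 10 mm diameter, 30 mm long with a tapered nose of 6 mm; collar 22 mm diameter from 30 to 34 mm; round grip 18 mm diameter from 34 to 64 mm.
- pin2: Quick-release pin, steel, 0.06 kg, standing upright in the holder, all four alike. Origin: at the tip; z = towards the head. Shaft 10 mm diameter, 30 mm long with a tapered nose of 6 mm; collar 22 mm diameter from 30 to 34 mm; round grip 18 mm diameter from 34 to 64 mm.
- pin3: Quick-release pin, steel, 0.06 kg, standing upright in the holder, all four alike. Origin: at the tip; z = towards the head. Shaft 10 mm diameter, 30 mm long with a tapered nose of 6 mm; collar 22 mm diameter from 30 to 34 mm; round grip 18 mm diameter from 34 to 64 mm.
- beaker: Glass beaker, 70 mm wide, 90 mm tall, standing; bystander, origin under its centre.
- breaker: White miniature circuit breaker 82 x 18 x 75 mm, standing on the bench; bystander, origin under its centre.
There are look-alikes about, which are no part of the job. What is shaped like the pack_b but red is not meant.

How it is judged (in metres and radians):
At the end, for the whole second after the job is handed in: Every pack present is in its own bay: within 3.5 mm of home along the rails, 4 mm sideways and in height, contacts ahead, tongue up (under 0.04 rad), bar within 0.04 rad of shut, a pin within 4 mm of the hole with its collar within 3.5 mm of the cheek; packs at rest (((x of pack_a in the frame of bay0 between -0.0035 and 0.0035 m and y of pack_a in the frame of bay0 between -0.004 and 0.004 m and z of pack_a in the frame of bay0 below 0.004 m and x of clevis0 in the frame of pack_a below -0.04 m and value of joint each of tongue0, bar0 below 0.04 rad and value of joint bar0 above -0.04 rad and ((horizontal distance between pin0 and clevis0 below 0.004 m and z of pin0 in the frame of clevis0 below -0.0265 m) or (horizontal distance between pin1 and clevis0 below 0.004 m and z of pin1 in the frame of clevis0 below -0.0265 m) or (horizontal distance between pin2 and clevis0 below 0.004 m and z of pin2 in the frame of clevis0 below -0.0265 m) or (horizontal distance between pin3 and clevis0 below 0.004 m and z of pin3 in the frame of clevis0 below -0.0265 m))) or (x of pack_a in the frame of bay1 between -0.0035 and 0.0035 m and y of pack_a in the frame of bay1 between -0.004 and 0.004 m and z of pack_a in the frame of bay1 below 0.004 m and x of clevis1 in the frame of pack_a below -0.04 m and value of joint each of tongue1, bar1 below 0.04 rad and value of joint bar1 above -0.04 rad and ((horizontal distance between pin0 and clevis1 below 0.004 m and z of pin0 in the frame of clevis1 below -0.0265 m) or (horizontal distance between pin1 and clevis1 below 0.004 m and z of pin1 in the frame of clevis1 below -0.0265 m) or (horizontal distance between pin2 and clevis1 below 0.004 m and z of pin2 in the frame of clevis1 below -0.0265 m) or (horizontal distance between pin3 and clevis1 below 0.004 m and z of pin3 in the frame of clevis1 below -0.0265 m))) or (x of pack_a in the frame of bay2 between -0.0035 and 0.0035 m and y of pack_a in the frame of bay2 between -0.004 and 0.004 m and z of pack_a in the frame of bay2 below 0.004 m and x of clevis2 in the frame of pack_a below -0.04 m and value of joint each of tongue2, bar2 below 0.04 rad and value of joint bar2 above -0.04 rad and ((horizontal distance between pin0 and clevis2 below 0.004 m and z of pin0 in the frame of clevis2 below -0.0265 m) or (horizontal distance between pin1 and clevis2 below 0.004 m and z of pin1 in the frame of clevis2 below -0.0265 m) or (horizontal distance between pin2 and clevis2 below 0.004 m and z of pin2 in the frame of clevis2 below -0.0265 m) or (horizontal distance between pin3 and clevis2 below 0.004 m and z of pin3 in the frame of clevis2 below -0.0265 m)))) and ((x of pack_b in the frame of bay0 between -0.0035 and 0.0035 m and y of pack_b in the frame of bay0 between -0.004 and 0.004 m and z of pack_b in the frame of bay0 below 0.004 m and x of clevis0 in the frame of pack_b below -0.04 m and value of joint each of tongue0, bar0 below 0.04 rad and value of joint bar0 above -0.04 rad and ((horizontal distance between pin0 and clevis0 below 0.004 m and z of pin0 in the frame of clevis0 below -0.0265 m) or (horizontal distance between pin1 and clevis0 below 0.004 m and z of pin1 in the frame of clevis0 below -0.0265 m) or (horizontal distance between pin2 and clevis0 below 0.004 m and z of pin2 in the frame of clevis0 below -0.0265 m) or (horizontal distance between pin3 and clevis0 below 0.004 m and z of pin3 in the frame of clevis0 below -0.0265 m))) or (x of pack_b in the frame of bay1 between -0.0035 and 0.0035 m and y of pack_b in the frame of bay1 between -0.004 and 0.004 m and z of pack_b in the frame of bay1 below 0.004 m and x of clevis1 in the frame of pack_b below -0.04 m and value of joint each of tongue1, bar1 below 0.04 rad and value of joint bar1 above -0.04 rad and ((horizontal distance between pin0 and clevis1 below 0.004 m and z of pin0 in the frame of clevis1 below -0.0265 m) or (horizontal distance between pin1 and clevis1 below 0.004 m and z of pin1 in the frame of clevis1 below -0.0265 m) or (horizontal distance between pin2 and clevis1 below 0.004 m and z of pin2 in the frame of clevis1 below -0.0265 m) or (horizontal distance between pin3 and clevis1 below 0.004 m and z of pin3 in the frame of clevis1 below -0.0265 m))) or (x of pack_b in the frame of bay2 between -0.0035 and 0.0035 m and y of pack_b in the frame of bay2 between -0.004 and 0.004 m and z of pack_b in the frame of bay2 below 0.004 m and x of clevis2 in the frame of pack_b below -0.04 m and value of joint each of tongue2, bar2 below 0.04 rad and value of joint bar2 above -0.04 rad and ((horizontal distance between pin0 and clevis2 below 0.004 m and z of pin0 in the frame of clevis2 below -0.0265 m) or (horizontal distance between pin1 and clevis2 below 0.004 m and z of pin1 in the frame of clevis2 below -0.0265 m) or (horizontal distance between pin2 and clevis2 below 0.004 m and z of pin2 in the frame of clevis2 below -0.0265 m) or (horizontal distance between pin3 and clevis2 below 0.004 m and z of pin3 in the frame of clevis2 below -0.0265 m)))) and ((x of pack_c in the frame of bay0 between -0.0035 and 0.0035 m and y of pack_c in the frame of bay0 between -0.004 and 0.004 m and z of pack_c in the frame of bay0 below 0.004 m and x of clevis0 in the frame of pack_c below -0.04 m and value of joint each of tongue0, bar0 below 0.04 rad and value of joint bar0 above -0.04 rad and ((horizontal distance between pin0 and clevis0 below 0.004 m and z of pin0 in the frame of clevis0 below -0.0265 m) or (horizontal distance between pin1 and clevis0 below 0.004 m and z of pin1 in the frame of clevis0 below -0.0265 m) or (horizontal distance between pin2 and clevis0 below 0.004 m and z of pin2 in the frame of clevis0 below -0.0265 m) or (horizontal distance between pin3 and clevis0 below 0.004 m and z of pin3 in the frame of clevis0 below -0.0265 m))) or (x of pack_c in the frame of bay1 between -0.0035 and 0.0035 m and y of pack_c in the frame of bay1 between -0.004 and 0.004 m and z of pack_c in the frame of bay1 below 0.004 m and x of clevis1 in the frame of pack_c below -0.04 m and value of joint each of tongue1, bar1 below 0.04 rad and value of joint bar1 above -0.04 rad and ((horizontal distance between pin0 and clevis1 below 0.004 m and z of pin0 in the frame of clevis1 below -0.0265 m) or (horizontal distance between pin1 and clevis1 below 0.004 m and z of pin1 in the frame of clevis1 below -0.0265 m) or (horizontal distance between pin2 and clevis1 below 0.004 m and z of pin2 in the frame of clevis1 below -0.0265 m) or (horizontal distance between pin3 and clevis1 below 0.004 m and z of pin3 in the frame of clevis1 below -0.0265 m))) or (x of pack_c in the frame of bay2 between -0.0035 and 0.0035 m and y of pack_c in the frame of bay2 between -0.004 and 0.004 m and z of pack_c in the frame of bay2 below 0.004 m and x of clevis2 in the frame of pack_c below -0.04 m and value of joint each of tongue2, bar2 below 0.04 rad and value of joint bar2 above -0.04 rad and ((horizontal distance between pin0 and clevis2 below 0.004 m and z of pin0 in the frame of clevis2 below -0.0265 m) or (horizontal distance between pin1 and clevis2 below 0.004 m and z of pin1 in the frame of clevis2 below -0.0265 m) or (horizontal distance between pin2 and clevis2 below 0.004 m and z of pin2 in the frame of clevis2 below -0.0265 m) or (horizontal distance between pin3 and clevis2 below 0.004 m and z of pin3 in the frame of clevis2 below -0.0265 m)))) and linear speed of each of pack_a, pack_b, pack_c below 0.02 m/s); the robot touches nothing.
It fails at once if the beaker is pushed more than 3 cm aside or tipped (distance of beaker from where it was at the start of the episode above 0.03 m or angle between beaker's own z axis and vertical above 0.5 rad).
It fails at once if the breaker is pushed more than 3 cm aside or tipped (distance of breaker from where it was at the start of the episode above 0.03 m or angle between breaker's own z axis and vertical above 0.5 rad).
Of pack_a, pack_b, pack_c only 2 to 3 are there at a start; the rules pass over those that are not, and their reading is None.
At some moment in a run one of pack_a, pack_b, pack_c may be knocked a few centimetres aside while the robot is not near it.
Once in a run the grip may slacken for a moment while it holds something.
It also fails if it takes over 210 s, if anything falls off the work surface, if the arm or the gripper's body presses on something with over 40 N, if the wrist force passes 120 N, or if a joint passes its speed limit or range.

## Robot

A 6-joint arm with a two-finger parallel gripper is mounted at the origin on the work surface. World frame = base frame: x ahead of the robot, y to its left, z up, the work surface at z = 0. Lengths are in mm, angles in rad, forces in N, time in s.
With the tool pointing down it reaches from about 350 to 875 mm from the base axis. Payload 4.2 kg.
Tool frame: the origin (TCP) lies midway between the tips of the shut fingers; the grasp point (between the pads) lies 19 mm behind it; y points along the fingers, x is the direction in which the jaws open and shut, and the axes are right-handed (so a half turn about y gives the same grasp; the last joint's range is limited). The gripper opens to 85 mm and grips with 20 to 120 N. Pads are 22 mm wide; open, the fingers measure 114 mm over their backs; the gripper's body (76 mm by 85 mm) begins 54 mm behind the grasp point. The pads swing forward as they close: fully open they stand 13 mm farther back than shut.
Start: joints at [1.602, 0.385, 0.008, 0, -1.194, -0.259], TCP at [141.115, 608.84, 231.312] pointing down, gripper open.
Joint ranges: [-3.14, 3.14], [-1.21, 2.06], [-1.07, 1.41], [-3.16, 2.05], [-2.99, -0.16], [-3.1, 3.1]. Speed limits (rad/s): [2.79, 2.79, 3.14, 3.14, 3.14, 3.14].

## Interface

Orientations are given as a unit quaternion [x, y, z, w].
In Python, from bench import read_state, get_image, job_done gives the robot as it stands.
- The arm moves only by the tool play_rows, never from a script. Its argument "series" is a list of rows, each a list of 7 numbers: the shift along the tool's x, y, z in m, then the turn, a rotation vector about the tool's x, y, z in rad, then the finger opening in m, from 0 to 0.0854. In form: [[x, y, z, wx, wy, wz, claw], ...]. A call has 1 to 10 rows; each row shifts and turns the pose as measured when the row begins, along the tool's axes as they then stand; what a row does not reach is not made up. A row lasts 1/10 s, in which the tool goes at most 50 mm and 8.59 degrees, less where a joint would pass 70% of its speed; a pose out of reach is approached as far as the arm can. A call with a gripper value outside its range is refused whole. The fingers move at their own pace and stop on an object; the grip force is fixed at half the most. Time passes only in rows, so rows that do not move let the fingers close. It gives the time, the measured TCP pose, the force and the opening at its end, in the units of the state.
- read_state(): the state, without advancing time (a new reading comes with each control period).
- get_image(name): name is "scene" or "top"; returns a dict with "color" (420x560x3 uint8, red, green, blue), "intrinsics" (3x3 intrinsics, pixels), "origin" and "orientation" of the camera in the world. Camera axes: x right, y down, z forward; pixel columns grow to the right and rows downward; lengths in mm; the calibration is good to about 2 mm. A picture is of the moment at which its call begins. There is no depth.
- job_done(): hands the job in, once; it reports no verdict.
The state is a dict: "clock": time; "joints": joint angles; "joint_vel": joint speeds; "joint_efforts": joint torques, N m; "position": TCP position; "ee_rot": TCP orientation; "contact_force": force on the tool from outside, world axes, zero at the start; "wrist_torque": the same for the moment, N m; "gripper_width": finger opening in mm.
Only numpy, scipy, OpenCV 4.12 (cv2) and the standard library are available. Lean on these libraries where they do the work, as an engineer would, in place of code of your own. Each camera call takes 0.05 s, during which the arm holds its last target. There are 200 camera calls.

## Working session

There is one attempt and no reset: what is moved stays moved. The work goes in short steps, Python scripts to look and compute and a tool call to move; the robot and the scene stay as the last step left them, time stands still between calls to the robot, and variables do not carry over. Pictures are saved under pics/ and viewed, about 12 in all and at most 16, crops included, and the job is handed in when it is done.

Besides the shell and the picture viewer there is one more tool, called after ">>>" by a JSON object that holds its "name" and its "arguments". play_rows: Moves the arm, as the interface text tells. Its arguments: {"type":"object","properties":{"series":{"type":"array","items":{"type":"array","items":{"type":"number"}}}},"required":["series"]}

```bash
mkdir -p pics; cat > h.py <<'E'
import numpy as np, cv2
from scipy.spatial.transform import Rotation as R
from bench import read_state, get_image, job_done
def cam(n):
    d=get_image(n); return d
def save(d,fn,crop=None,s=1):
    im=d["color"][:,:,::-1]
    if crop: x0,y0,x1,y1=crop; im=im[y0:y1,x0:x1]
    if s!=1: im=cv2.resize(im,None,fx=s,fy=s,interpolation=cv2.INTER_CUBIC)
    cv2.imwrite(fn,im)
def rot(d):
    o=np.array(d["orientation"],float)
    return R.from_quat(o).as_matrix() if o.size==4 else o
def pix2w(d,u,v,z):
    r=rot(d)@np.linalg.inv(np.array(d["intrinsics"]))@np.array([u,v,1.])
    o=np.array(d["origin"],float); return o+r*(z-o[2])/r[2]
def w2pix(d,p):
    c=rot(d).T@(np.array(p,float)-np.array(d["origin"])); q=np.array(d["intrinsics"])@c; return q[:2]/q[2]
E
python3 - <<'E'
from h import *
import pickle
s=read_state(); print(s)
for n in("top","scene"):
    d=cam(n); pickle.dump(d,open(n+".pkl","wb")); print(n,d["origin"],d["orientation"],d["intrinsics"])
    save(d,f"pics/{n}0.png",s=1.42)
E
```

```text
{'clock': 0.0, 'joints': array([ 1.60158562e+00,  3.85584830e-01,  6.60513606e-03, -5.00248605e-04,
       -1.19400253e+00, -2.58581164e-01]), 'joint_vel': array([ 9.89513098e-04, -2.71378888e-04,  4.04639028e-04, -7.13323504e-04,
        6.09955692e-05,  1.29607195e-04]), 'joint_efforts': array([ 4.27093819e-04, -3.92290306e+01,  1.88403136e+01,  4.18634087e+00,
       -4.69863691e-03,  2.85754609e-06]), 'position': array([141.0028309 , 608.27836096, 230.19623975]), 'ee_rot': array([ 0.4404779 , -0.55310432,  0.5541469 , -0.43929039]), 'contact_force': array([-0.47636618, -0.12062039,  0.44474924]), 'wrist_torque': array([-0.02514157,  0.02736567, -0.049692  ]), 'gripper_width': 85.53799888997871}
top [ 181.18287649  -20.23647657 1559.72260152] [-0.69995462  0.70796967 -0.06833027  0.06460228] [[511.58713178   0.         277.09064055]
 [  0.         511.58713178 205.51740959]
 [  0.           0.           1.        ]]
scene [1104.77501809 -701.05399908  665.85777381] [ 0.81584621  0.3194141  -0.17998432 -0.44718592] [[392.6706054    0.         273.497159  ]
 [  0.         392.6706054  213.10381041]
 [  0.           0.           1.        ]]
```

View pics/top0.png

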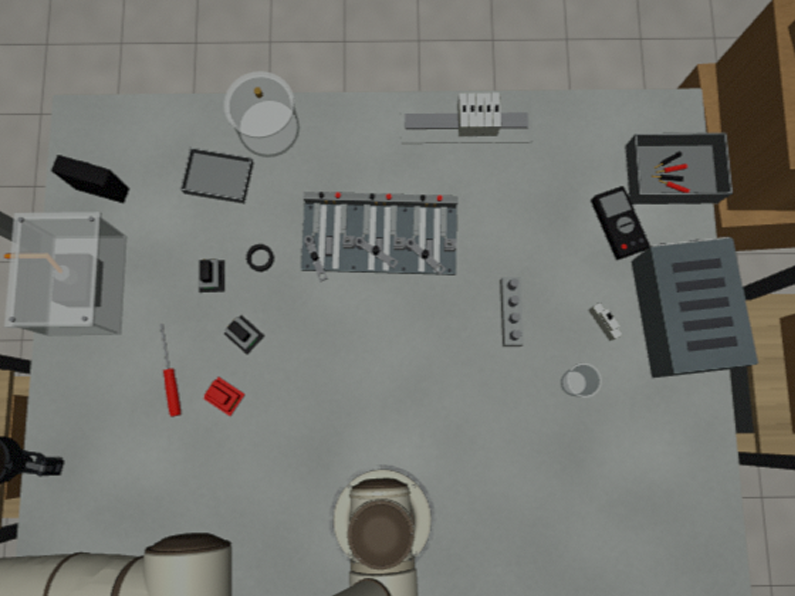

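View pics/scene0.png

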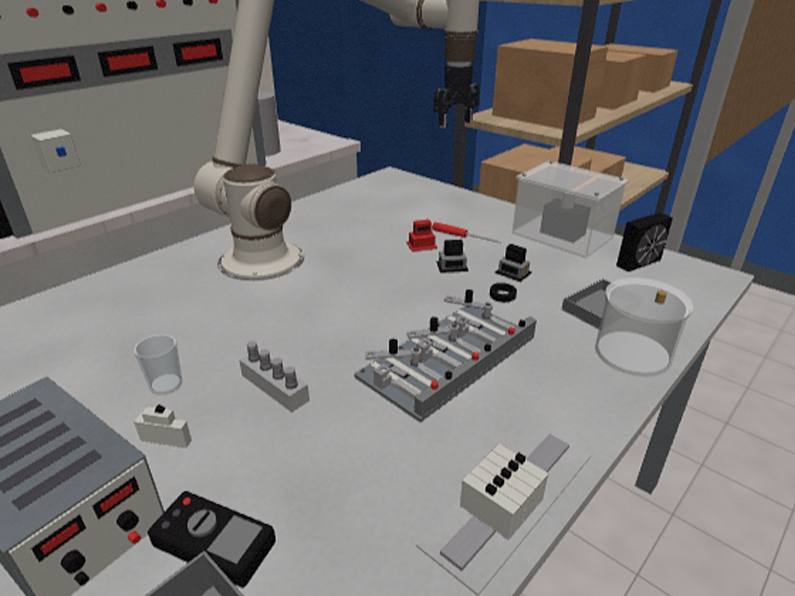

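```bash
python3 - <<'E'
from h import *
import pickle
d=pickle.load(open("top.pkl","rb"))
save(d,"pics/dock.png",(205,128,330,202),6.4)
save(d,"pics/packs.png",(130,170,190,300),4.6)
a=cv2.imread("pics/packs.png")
b=d["color"][185:250,340,:]
c=cv2.resize(d["color"][185:255,340:400,::-1],None,fx=6,fy=6,interpolation=cv2.INTER_CUBIC)
im=np.zeros((600,800,3),np.uint8); im[:a.shape[0],:a.shape[1]]=a[:600]; im[:c.shape[0],300:300+c.shape[1]]=c
cv2.imwrite("pics/two.png",im)
for n,u,v,z in[("pk1",210,274,36),("pk2",243,334,36),("red",224,395,36),("h",512,312,38),("dockTL",303,205,12),("dockBL",303,273,12),("dockBR",456,273,12),("beaker",580,380,0),("breaker",606,320,40)]:
    print(n,pix2w(d,u/1.42,v/1.42,z).round())
E
```

```text
pk1 [515. 363.  36.]
pk2 [384. 289.  36.]
red [257. 325.  36.]
h [ 425. -281.   38.]
dockTL [674. 168.  12.]
dockBL [520. 166.  12.]
dockBR [ 516. -167.   12.]
beaker [ 282. -427.    0.]
breaker [ 405. -479.   40.]
```

View pics/dock.png

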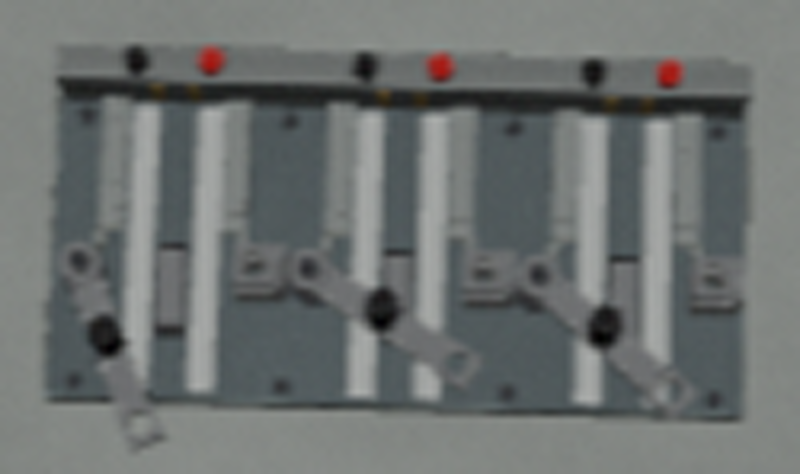

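View pics/two.png

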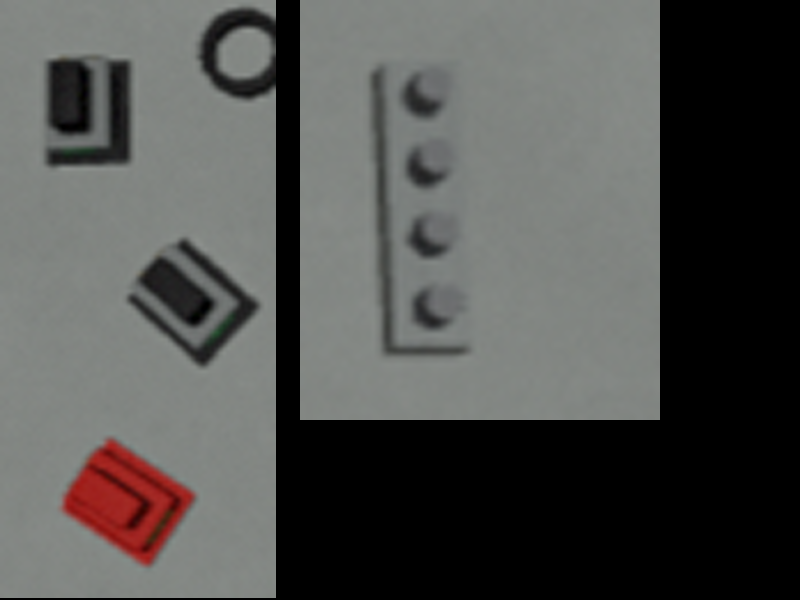

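```bash
cat >> h.py <<'E'
def cp(px,py,x0,y0,s): return x0+(px+.5)/s-.5, y0+(py+.5)/s-.5
E
python3 - <<'E'
from h import *
import pickle
from scipy.optimize import least_squares
d=pickle.load(open("top.pkl","rb"))
A=(205,128,6.4)
obs=[]
f=lambda pts,loc: [obs.append((p,l)) for p,l in zip(pts,loc)]
Y=[110,0,-110]
f([(80,262),(308,268),(540,273)],[(-52,y+42,26) for y in Y])
f([(258,268),(487,276),(714,281)],[(-52,y-42,34) for y in Y])
f([(45,400),(742,418)],[(-112,170,0),(-112,-170,0)])
f([(142,105),(368,110),(595,115)],[(36,y+26,9) for y in Y])
P=np.array([w for w in obs],dtype=object)
W=[pix2w(d,*cp(*p,*A),12+l[2])[:2] for p,l in obs]
L=np.array([l[:2] for p,l in obs],float); W=np.array(W)
def res(q):
    c,s=np.cos(q[2]),np.sin(q[2]); return (L@np.array([[c,s],[-s,c]])+q[:2]-W)
sol=least_squares(lambda q:res(q)[:8].ravel(),[620,0,0])
print("dock",sol.x,np.degrees(sol.x[2]));print(res(sol.x).round(1))
x0,y0,t=sol.x
for b,(k,h) in enumerate([((105,335),(143,427)),((380,308),(460,363)),((605,325),(672,390))]):
    piv=np.array([x0,y0])+R.from_euler('z',t).as_matrix()[:2,:2]@[-52,Y[b]+42]
    for n,p,z in(("knob",k,66),("hole",h,38)):
        w=pix2w(d,*cp(*p,*A),z)[:2]; v=R.from_euler('z',-t).as_matrix()[:2,:2]@(w-piv)
        # shut dir -y ; clockwise positive: -y -> -x
        print(b,n,w.round(1),np.hypot(*v).round(1),np.arctan2(-v[0],-v[1]).round(3))
# packs: grip top corners z=72
B=(130,170,4.6)
for n,p,z in [("p1 foot",[(48,60),(130,60),(130,162),(47,163)],6),("p1 grip",[(48,60),(80,60),(80,132),(50,132)],72),("p2 foot",[(183,238),(258,305),(204,364),(128,297)],6),("p2 grip",[(140,280),(165,258),(213,298),(192,324)],72)]:
    w=np.array([pix2w(d,*cp(*q,*B),z)[:2] for q in p]); print(n,w.round().tolist(),w.mean(0).round(1))
C=(340,185,6)
for p in [(133,78),(138,151),(142,223),(146,296)]:
    print("pin",pix2w(d,*cp(*p,*C),72).round(1))
e=pickle.load(open("scene.pkl","rb"))
save(e,"pics/sc.png",(280,145,400,215),6.6)
E
```

```text
dock [ 6.33135733e+02 -1.54699771e+00 -4.15397007e-02] -2.380049534591475
[[-1.2 -0.3]
 [-1.6 -0.9]
 [-2.5  0.4]
 [ 1.3  1.6]
 [ 1.9  0.8]
 [ 0.9 -0.9]
 [ 1.4  1. ]
 [-0.2 -1.7]
 [ 2.5  7.7]
 [ 1.7  8.3]
 [ 0.8  9.5]]
0 knob [545.7 137.5] 44.4 1.185
0 hole [507.5 122.1] 85.6 1.166
1 knob [557.4   8.6] 42.5 0.603
1 hole [537.  -28.8] 84.9 0.53
2 knob [548.  -96.9] 42.4 0.756
2 hole [ 522.7 -129.7] 83.5 0.687
p1 foot [[554.0, 396.0], [554.0, 340.0], [483.0, 338.0], [483.0, 394.0]] [518.7 367. ]
p1 grip [[538.0, 378.0], [538.0, 357.0], [491.0, 356.0], [491.0, 375.0]] [514.5 366.5]
p2 foot [[431.0, 301.0], [386.0, 250.0], [347.0, 285.0], [392.0, 336.0]] [389.  293.1]
p2 grip [[394.0, 314.0], [408.0, 299.0], [382.0, 267.0], [365.0, 280.0]] [387.2 290. ]
pin [ 485.8 -281.6   72. ]
pin [ 449.1 -282.5   72. ]
pin [ 413.1 -282.9   72. ]
pin [ 377.1 -283.3   72. ]
```

View pics/sc.png

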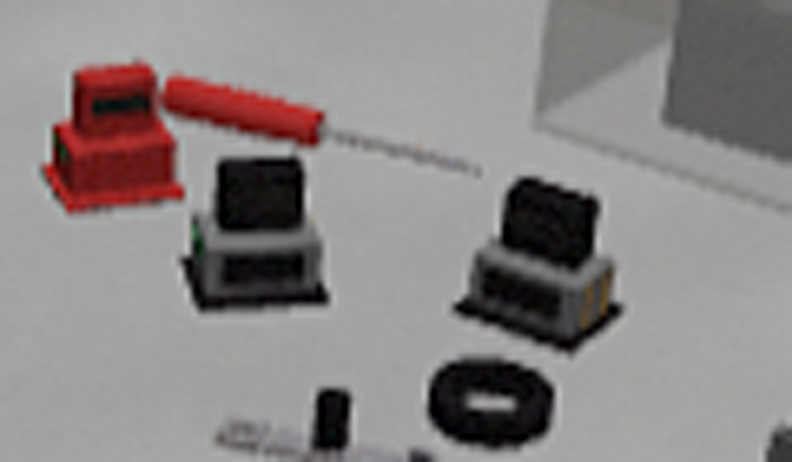

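```bash
cat >> h.py <<'E'
T0=-0.0385; D0=np.array([633.5,-1.5])   # dock pose (bay1 point)
def dk(b,x,y):
    c,s=np.cos(T0),np.sin(T0); y=y+110*(1-b); return D0+np.array([c*x-s*y,s*x+c*y])
def knob(b,a): return dk(b,-52-42*np.sin(a),42-42*np.cos(a))
def plan(wps,step=40,p=None,psi=None):
    """wps: (x,y,z,psi,claw mm,nrows or None)"""
    s=read_state(); M=R.from_quat(s["ee_rot"]).as_matrix()
    p=np.array(s["position"]) if p is None else p
    psi=np.arctan2(M[1,0],M[0,0])
    print("at",p.round(1),"psi",round(psi,3),"down",(-M[2,1]).round(4),"j",np.round(s["joints"],2),"w",round(s["gripper_width"],1),"F",np.round(s["contact_force"],1),"t",round(s["clock"],1))
    # first-row tilt fix
    tgt=np.column_stack([[np.cos(psi),np.sin(psi),0],[0,0,-1],[-np.sin(psi),np.cos(psi),0]])
    fix=R.from_matrix(M.T@tgt).as_rotvec(); print("tiltfix",fix.round(3))
    for w in wps:
        q=np.array(w[:3],float); dps=(w[3]-psi+np.pi)%(2*np.pi)-np.pi
        n=w[5] if len(w)>5 and w[5] else int(max(1,np.ceil(np.linalg.norm(q-p)/step),np.ceil(abs(dps)/.14)))
        out=[]
        for i in range(n):
            d=(q-p)/n; c,s_=np.cos(psi),np.sin(psi)
            out.append([round(float(v),4) for v in ((d[0]*c+d[1]*s_)/1e3,-d[2]/1e3,(-d[0]*s_+d[1]*c)/1e3,0,-dps/n,0,w[4]/1e3)]); psi+=dps/n
        p=q; print(str(out).replace(" ",""))
E
python3 - <<'E'
from h import *
for b,a in((0,1.17),(0,1.62),(1,.56),(1,.9),(1,1.25),(1,1.62)): print(b,a,knob(b,a).round(1))
Y=np.pi/2+T0
k=knob(0,1.17)
plan([(k[0],k[1],180,Y,60),(k[0],k[1],50,Y,60)])
plan([(k[0],k[1],180,Y-np.pi,60)])
E
```

```text
0 1.17 [548.1 137.5]
0 1.62 [545.6 156.1]
1 0.56 [559.5   7.8]
1 0.9 [549.3  17.6]
1 1.25 [542.8  30.8]
1 1.62 [541.3  46.1]
at [141.  608.4 230.3] psi -1.799 down 1.0 j [ 1.6   0.39  0.01 -0.   -1.19 -0.26] w 85.5 F [-0.3  0.1 -0.2] t 0.1
tiltfix [-0.     0.     0.002]
[[0.0167,0.0023,0.0229,0.0,0.1342,0.0,0.06],[0.0135,0.0023,0.0249,0.0,0.1342,0.0,0.06],[0.01,0.0023,0.0265,0.0,0.1342,0.0,0.06],[0.0064,0.0023,0.0276,0.0,0.1342,0.0,0.06],[0.0026,0.0023,0.0282,0.0,0.1342,0.0,0.06],[-0.0012,0.0023,0.0283,0.0,0.1342,0.0,0.06],[-0.0049,0.0023,0.0279,0.0,0.1342,0.0,0.06],[-0.0086,0.0023,0.0269,0.0,0.1342,0.0,0.06],[-0.0121,0.0023,0.0256,0.0,0.1342,0.0,0.06],[-0.0155,0.0023,0.0237,0.0,0.1342,0.0,0.06],[-0.0185,0.0023,0.0214,0.0,0.1342,0.0,0.06],[-0.0212,0.0023,0.0188,0.0,0.1342,0.0,0.06],[-0.0235,0.0023,0.0158,0.0,0.1342,0.0,0.06],[-0.0254,0.0023,0.0125,0.0,0.1342,0.0,0.06],[-0.0268,0.0023,0.009,0.0,0.1342,0.0,0.06],[-0.0278,0.0023,0.0053,0.0,0.1342,0.0,0.06],[-0.0283,0.0023,0.0015,0.0,0.1342,0.0,0.06],[-0.0282,0.0023,-0.0023,0.0,0.1342,0.0,0.06],[-0.0276,0.0023,-0.006,0.0,0.1342,0.0,0.06]
[... 427 characters left out ...]
0.0229,0.0031,0.0314,0.0,-0.0118,0.0,0.06],[0.0233,0.0031,0.0312,0.0,-0.0118,0.0,0.06],[0.0237,0.0031,0.0309,0.0,-0.0118,0.0,0.06],[0.024,0.0031,0.0306,0.0,-0.0118,0.0,0.06],[0.0244,0.0031,0.0303,0.0,-0.0118,0.0,0.06],[0.0247,0.0031,0.03,0.0,-0.0118,0.0,0.06],[0.0251,0.0031,0.0297,0.0,-0.0118,0.0,0.06],[0.0254,0.0031,0.0294,0.0,-0.0118,0.0,0.06],[0.0258,0.0031,0.0291,0.0,-0.0118,0.0,0.06],[0.0261,0.0031,0.0288,0.0,-0.0118,0.0,0.06],[0.0265,0.0031,0.0285,0.0,-0.0118,0.0,0.06],[0.0268,0.0031,0.0282,0.0,-0.0118,0.0,0.06],[0.0271,0.0031,0.0279,0.0,-0.0118,0.0,0.06],[0.0275,0.0031,0.0276,0.0,-0.0118,0.0,0.06],[0.0278,0.0031,0.0272,0.0,-0.0118,0.0,0.06],[0.0281,0.0031,0.0269,0.0,-0.0118,0.0,0.06]]
```

>>> {"name": "play_rows", "arguments": {"series": [[0.023, 0.003, 0.031, 0, -0.012, 0, 0.06], [0.0235, 0.003, 0.031, 0, -0.012, 0, 0.06], [0.024, 0.003, 0.031, 0, -0.012, 0, 0.06], [0.024, 0.003, 0.031, 0, -0.012, 0, 0.06], [0.0245, 0.003, 0.03, 0, -0.012, 0, 0.06], [0.0245, 0.003, 0.03, 0, -0.012, 0, 0.06], [0.025, 0.003, 0.03, 0, -0.012, 0, 0.06], [0.0255, 0.003, 0.0295, 0, -0.012, 0, 0.06], [0.026, 0.003, 0.029, 0, -0.012, 0, 0.06], [0.026, 0.003, 0.029, 0, -0.012, 0, 0.06]]}}

```text
clock: 1.1
position: [400.9, 304.9, 195.3]
ee_rot: [0.479, -0.522, 0.524, -0.473]
contact_force: [0.8, -0.3, 0.2]
gripper_width: 60.2
```

>>> {"name": "play_rows", "arguments": {"series": [[0.0265, 0.003, 0.0285, 0, -0.012, 0, 0.06], [0.027, 0.003, 0.028, 0, -0.012, 0, 0.06], [0.027, 0.003, 0.028, 0, -0.012, 0, 0.06], [0.0275, 0.003, 0.0275, 0, -0.012, 0, 0.06], [0.028, 0.003, 0.027, 0, -0.012, 0, 0.06], [0.028, 0.003, 0.027, 0, -0.012, 0, 0.06], [0, 0, 0, 0, 0, 0, 0.06]]}}

```text
clock: 1.8
position: [561.8, 118.3, 174.3]
ee_rot: [0.499, -0.505, 0.507, -0.489]
contact_force: [-1.0, 0.6, -0.4]
gripper_width: 59.9
```

```bash
python3 - <<'E'
from h import *
Y=-np.pi/2+T0
k=knob(0,1.17)
plan([(k[0],k[1],110,Y,60),(k[0],k[1],50,Y,60)])
d=cam("top"); save(d,"pics/t1.png",(190,110,330,210),5.7); print(w2pix(d,[k[0],k[1],66]))
E
```

```text
at [561.8 118.3 174.3] psi -1.594 down 0.9999 j [ 0.49  0.35 -0.2   0.01 -1.04  1.05] w 59.9 F [-1.   0.6 -0.4] t 1.8
tiltfix [ 0.008 -0.     0.011]
[[-0.0095,0.0322,-0.0071,0.0,0.0074,0.0,0.06],[-0.0094,0.0322,-0.0071,0.0,0.0074,0.0,0.06]]
[[-0.0,0.03,0.0,0.0,-0.0,0.0,0.06],[-0.0,0.03,0.0,0.0,-0.0,0.0,0.06]]
[220.99893066 179.1494248 ]
```

>>> {"name": "play_rows", "arguments": {"series": [[-0.0095, 0.032, -0.007, 0.008, 0.007, 0.011, 0.06], [-0.0095, 0.032, -0.007, 0, 0.007, 0, 0.06], [0, 0, 0, 0, 0, 0, 0.06]]}}

```text
clock: 2.15
position: [546.2, 139.6, 109.5]
ee_rot: [-0.49, 0.51, -0.509, 0.491]
contact_force: [-1.4, -0.3, -0.2]
gripper_width: 60.3
```

```bash
python3 - <<'E'
from h import *
Y=-np.pi/2+T0
k=knob(0,1.17)
plan([(k[0],k[1],50,Y,60)])
d=cam("top"); save(d,"pics/t2.png",(190,110,330,210),5.7)
p=read_state()["position"]; print("tcp pix crop",[(w2pix(d,q)-[190,110])*5.7 for q in (p,[k[0],k[1],66])])
E
```

```text
at [546.2 139.6 109.5] psi -1.609 down 1.0 j [ 0.54  0.4  -0.31 -0.   -0.86  1.  ] w 60.3 F [-1.4 -0.3 -0.2] t 2.1
tiltfix [-0.001 -0.    -0.002]
[[0.001,0.0298,0.001,0.0,0.0001,0.0,0.06],[0.001,0.0298,0.001,0.0,0.0001,0.0,0.06]]
tcp pix crop [array([162.72256993, 373.04871014]), array([176.69390477, 394.15172136])]
```

View pics/t2.png

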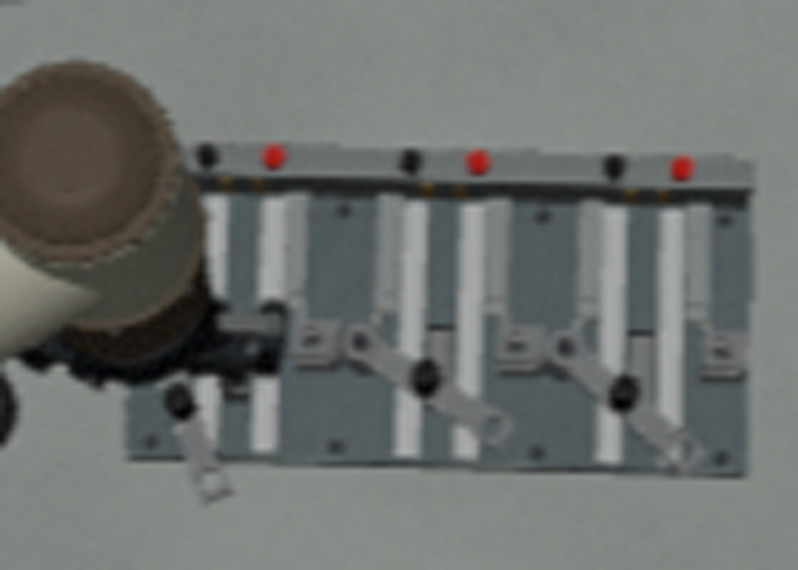

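>>> {"name": "play_rows", "arguments": {"series": [[0.001, 0.03, 0, 0, 0, 0, 0.06], [0.001, 0.029, 0, 0, 0, 0, 0.06], [0, 0, 0, 0, 0, 0, 0.06], [0, 0, 0, 0, 0, 0, 0], [0, 0, 0, 0, 0, 0, 0], [0, 0, 0, 0, 0, 0, 0], [0, 0, 0, 0, 0, 0, 0], [0, 0, 0, 0, 0, 0, 0]]}}

```text
clock: 3.0
position: [555.4, 142.7, 65.5]
ee_rot: [0.484, -0.504, 0.511, -0.501]
contact_force: [-0.1, -0.2, 2.4]
gripper_width: 0.2
```

```bash
python3 - <<'E'
from h import *
Y=-np.pi/2+T0
k=knob(0,1.62)
plan([(k[0],k[1],50,Y,0,4)])
E
```

```text
at [555.4 142.7  65.5] psi -1.6 down 0.9997 j [ 0.54  0.46 -0.35  0.01 -0.74  1.  ] w 0.2 F [-0.1 -0.2  2.4] t 3.0
tiltfix [-0.024 -0.    -0.01 ]
[[-0.0033,0.0039,-0.0026,0.0,0.0024,0.0,0.0],[-0.0033,0.0039,-0.0026,0.0,0.0024,0.0,0.0],[-0.0033,0.0039,-0.0026,0.0,0.0024,0.0,0.0],[-0.0033,0.0039,-0.0026,0.0,0.0024,0.0,0.0]]
```

```bash
python3 - <<'E'
from h import *
d=cam("scene"); save(d,"pics/s1.png",(230,130,400,300),3.5)
E
```

```text
(no output)
```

View pics/s1.png

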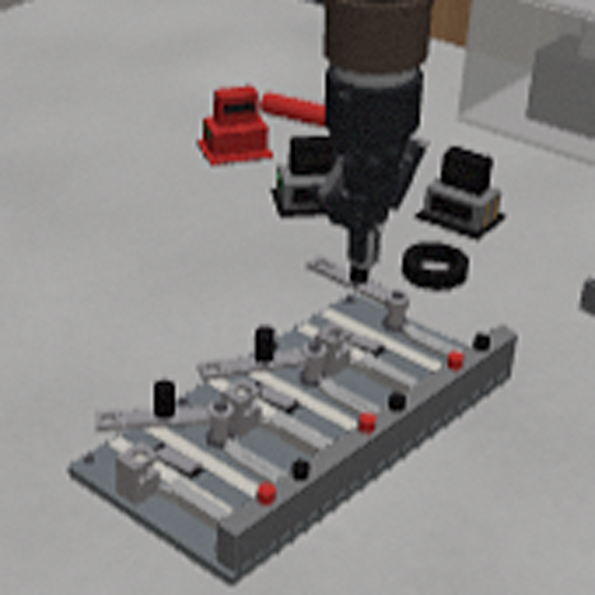

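>>> {"name": "play_rows", "arguments": {"series": [[0, -0.03, 0, 0, 0, 0, 0.06], [0, -0.015, 0, 0, 0, 0, 0.06], [0, 0, 0, 0, 0, 0, 0.06], [0, 0, 0, 0, 0, 0, 0.06]]}}

```text
clock: 3.45
position: [556.1, 143.4, 113.5]
ee_rot: [0.482, -0.503, 0.511, -0.503]
contact_force: [-0.5, 1.2, 0.2]
gripper_width: 57.9
```

```bash
python3 - <<'E'
from h import *
Y=-np.pi/2+T0
k=knob(0,1.17)
plan([(k[0],k[1],100,Y,60)])
d=cam("scene"); save(d,"pics/s2.png",(270,100,390,240),4)
for n,a in(("a",1.1),("b",1.17),("c",1.3)):
    q=knob(0,a); print(n,(w2pix(d,[*q,66])-[270,100])*4,(w2pix(d,[*q,40])-[270,100])*4)
print((w2pix(d,read_state()["position"])-[270,100])*4)
E
```

```text
at [556.1 143.4 113.5] psi -1.6 down 0.9995 j [ 0.54  0.4  -0.3   0.01 -0.84  1.  ] w 57.9 F [-0.5  1.2  0.2] t 3.5
tiltfix [-0.029 -0.    -0.013]
[[0.0061,0.0135,-0.0078,0.0,0.0096,0.0,0.06]]
a [243.20694871 419.24052542] [240.7611576  449.10076178]
b [244.1258621  417.29734522] [241.67401634 447.12144846]
c [246.5356152  413.85507014] [244.06388708 443.61516031]
[262.61213601 361.75616013]
```

View pics/s2.png

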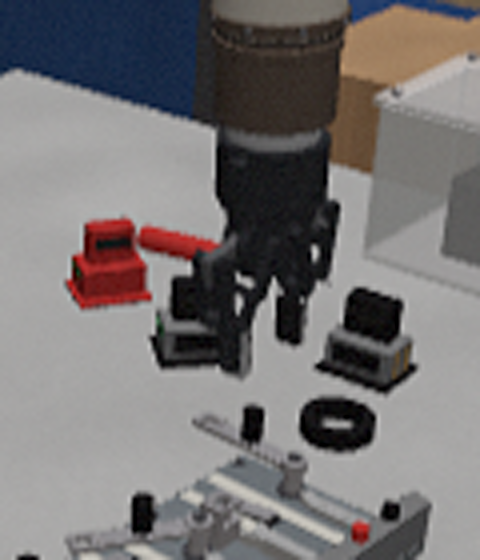

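```bash
python3 - <<'E'
from h import *
import pickle
d=cam("scene")
e=pickle.load(open("scene.pkl","rb"))
print("knob0 top now",pix2w(d,270+253/4,100+407/4,66).round(1),"knob1",pix2w(d,270+143/4,100+497/4,66).round(1))
# from sc.png initial: knob0 top (333,392) crop (280,145) s6.6
print("knob0 initial",pix2w(e,280+333/6.6,145+392/6.6,66).round(1))
# frame markers: contact-block dots etc. posts: bar0 pivot top z=38 scene s2 (293,460)
print("pivot0",pix2w(d,270+293/4,100+460/4,38).round(1),dk(0,-52,42),"knob0 model",knob(0,1.17),"pivot1",pix2w(d,270+212/4,100+518/4,38).round(1),dk(1,-52,42))
E
```

```text
knob0 top now [544.2 154.1  66. ] knob1 [559.4   5.5  66. ]
knob0 initial [547.1 136.   66. ]
pivot0 [584.9 151.1  38. ] [587.38908816 152.38886837] knob0 model [548.11550052 137.50312642] pivot1 [586.1  50.5  38. ] [583.1551343   42.47038205]
```

```bash
python3 - <<'E'
from h import *
Y=-np.pi/2+T0
plan([(559.5,7,105,Y,45),(559.5,7,46,Y,45,3)])
E
```

```text
at [555.8 143.2 112.9] psi -1.6 down 0.9995 j [ 0.54  0.4  -0.3   0.01 -0.84  1.  ] w 59.9 F [ 0.2  0.3 -1. ] t 3.5
tiltfix [-0.028 -0.    -0.013]
[[0.034,0.002,0.0019,0.0,0.0024,0.0,0.045],[0.034,0.002,0.002,0.0,0.0024,0.0,0.045],[0.034,0.002,0.0021,0.0,0.0024,0.0,0.045],[0.034,0.002,0.0021,0.0,0.0024,0.0,0.045]]
[[-0.0,0.0197,0.0,0.0,-0.0,0.0,0.045],[-0.0,0.0197,0.0,0.0,-0.0,0.0,0.045],[-0.0,0.0197,0.0,0.0,-0.0,0.0,0.045]]
```

>>> {"name": "play_rows", "arguments": {"series": [[0.034, 0.002, 0.002, -0.028, 0.002, -0.013, 0.045], [0.034, 0.002, 0.002, 0, 0.002, 0, 0.045], [0.034, 0.002, 0.002, 0, 0.002, 0, 0.045], [0.034, 0.002, 0.002, 0, 0.002, 0, 0.045], [0, 0, 0, 0, 0, 0, 0.045], [0, 0, 0, 0, 0, 0, 0.045]]}}

```text
clock: 4.15
position: [557.7, 3.0, 98.3]
ee_rot: [-0.494, 0.51, -0.507, 0.488]
contact_force: [0.2, -0.0, -0.1]
gripper_width: 45.0
```

```bash
python3 - <<'E'
from h import *
Y=-np.pi/2+T0
plan([(559.5,7,100,Y,45),(559.5,7,46,Y,45,3)])
E
```

```text
at [557.7   3.   98.3] psi -1.606 down 0.9999 j [ 0.3   0.41 -0.33  0.   -0.85  1.24] w 45.0 F [ 0.2 -0.  -0.1] t 4.2
tiltfix [ 0.01  -0.     0.003]
[[-0.0041,-0.0017,0.0016,0.0,0.0036,0.0,0.045]]
[[-0.0,0.018,0.0,0.0,-0.0,0.0,0.045],[-0.0,0.018,0.0,0.0,-0.0,0.0,0.045],[-0.0,0.018,0.0,0.0,-0.0,0.0,0.045]]
```

>>> {"name": "play_rows", "arguments": {"series": [[-0.004, 0.012, 0.0015, 0.01, 0.003, 0.003, 0.045], [0, 0.018, 0, 0, 0, 0, 0.045], [0, 0.016, 0, 0, 0, 0, 0.045], [0, 0, 0, 0, 0, 0, 0.045]]}}

```text
clock: 4.55
position: [559.5, 10.0, 49.9]
ee_rot: [0.491, -0.508, 0.509, -0.491]
contact_force: [-0.6, -0.1, -0.2]
gripper_width: 44.7
```

>>> {"name": "play_rows", "arguments": {"series": [[0, 0.002, 0, 0, 0, 0, 0.01], [0, 0, 0, 0, 0, 0, 0], [0, 0, 0, 0, 0, 0, 0], [0, 0, 0, 0, 0, 0, 0]]}}

```text
clock: 4.95
position: [557.0, 9.2, 48.2]
ee_rot: [-0.494, 0.509, -0.508, 0.489]
contact_force: [1.8, -0.8, -5.7]
gripper_width: 13.5
```

```bash
python3 - <<'E'
from h import *
Y=-np.pi/2+T0
plan([(*knob(1,a),48,Y,0,2) for a in (.75,1.0,1.25,1.45,1.65)])
E
```

```text
at [557.    9.2  48.2] psi -1.604 down 1.0 j [ 0.31  0.47 -0.38  0.   -0.73  1.23] w 13.5 F [ 1.8 -0.8 -5.7] t 5.0
tiltfix [ 0.007 -0.     0.005]
[[-0.0018,0.0001,-0.0019,0.0,0.0028,0.0,0.0],[-0.0018,0.0001,-0.0019,0.0,0.0028,0.0,0.0]]
[[-0.004,-0.0,-0.0034,0.0,-0.0,0.0,0.0],[-0.004,-0.0,-0.0034,0.0,-0.0,0.0,0.0]]
[[-0.0047,-0.0,-0.0023,0.0,-0.0,0.0,0.0],[-0.0047,-0.0,-0.0023,0.0,-0.0,0.0,0.0]]
[[-0.0041,-0.0,-0.0009,0.0,-0.0,0.0,0.0],[-0.0041,-0.0,-0.0009,0.0,-0.0,0.0,0.0]]
[[-0.0042,-0.0,-0.0001,0.0,-0.0,0.0,0.0],[-0.0042,-0.0,-0.0001,0.0,-0.0,0.0,0.0]]
```

>>> {"name": "play_rows", "arguments": {"series": [[-0.002, 0, -0.002, 0.007, 0.003, 0.005, 0], [-0.002, 0, -0.002, 0, 0.003, 0, 0], [-0.004, 0, -0.0035, 0, 0, 0, 0], [-0.004, 0, -0.0035, 0, 0, 0, 0], [-0.005, 0, -0.002, 0, 0, 0, 0], [-0.005, 0, -0.002, 0, 0, 0, 0], [-0.004, 0, -0.001, 0, 0, 0, 0], [-0.004, 0, -0.001, 0, 0, 0, 0], [-0.004, 0, 0, 0, 0, 0, 0], [-0.004, 0, 0, 0, 0, 0, 0]]}}

```text
clock: 5.95
position: [536.9, 32.4, 48.1]
ee_rot: [0.492, -0.513, 0.516, -0.478]
contact_force: [-3.3, -3.5, 1.3]
gripper_width: 13.5
```

```bash
python3 - <<'E'
from h import *
Y=-np.pi/2+T0
plan([(*knob(1,1.65),48,Y,0,2)])
d=cam("scene"); save(d,"pics/s3.png",(250,130,390,270),4)
E
```

```text
at [536.9  32.4  48.1] psi -1.629 down 0.9998 j [ 0.37  0.45 -0.43  0.02 -0.71  1.13] w 13.5 F [-3.3 -3.5  1.3] t 6.0
tiltfix [ 0.01  -0.     0.017]
[[-0.0076,0.0,0.0019,0.0,-0.0098,0.0,0.0],[-0.0076,0.0,0.0019,0.0,-0.0098,0.0,0.0]]
```

View pics/s3.png

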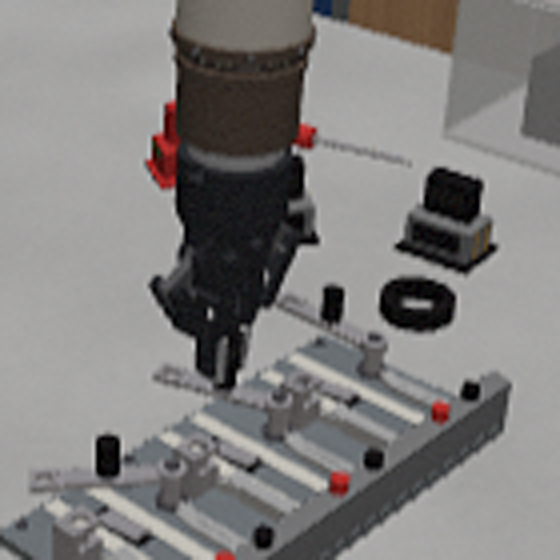

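>>> {"name": "play_rows", "arguments": {"series": [[-0.005, 0, 0.0008, 0.01, -0.005, 0.017, 0], [-0.005, 0, 0.0008, 0, -0.005, 0, 0], [-0.005, 0, 0.0008, 0, 0, 0, 0], [-0.005, 0, 0.0008, 0, 0, 0, 0], [0, 0, 0, 0, 0, 0, 0]]}}

```text
clock: 6.5
position: [533.7, 43.0, 48.2]
ee_rot: [-0.492, 0.516, -0.513, 0.478]
contact_force: [4.1, -5.2, -7.3]
gripper_width: 13.8
```

>>> {"name": "play_rows", "arguments": {"series": [[-0.005, 0, 0.001, 0, 0, 0, 0], [-0.005, 0, 0.001, 0, 0, 0, 0], [0, 0, 0, 0, 0, 0, 0.04], [0, 0, 0, 0, 0, 0, 0.04], [0, -0.02, 0, 0, 0, 0, 0.04], [0, -0.04, 0, 0, 0, 0, 0.06], [0, -0.04, 0, 0, 0, 0, 0.06], [0, -0.02, 0, 0, 0, 0, 0.06]]}}

```text
clock: 7.3
position: [536.5, 52.7, 171.7]
ee_rot: [-0.494, 0.517, -0.513, 0.475]
contact_force: [0.7, -0.3, -0.5]
gripper_width: 59.9
```

```bash
python3 - <<'E'
from h import *
Y=-np.pi/2+.028
plan([(516,280,150,Y,60),(516,366,110,Y,60)])
d=cam("top"); save(d,"pics/t3.png",(130,120,330,270),4)
E
```

```text
at [536.5  52.7 171.7] psi -1.633 down 0.9996 j [ 0.4   0.3  -0.28  0.   -1.02  1.11] w 59.9 F [ 0.7 -0.3 -0.5] t 7.3
tiltfix [ 0.022 -0.     0.016]
[[-0.0376,0.0036,-0.0058,0.0,-0.015,0.0,0.06],[-0.0377,0.0036,-0.0052,0.0,-0.015,0.0,0.06],[-0.0378,0.0036,-0.0046,0.0,-0.015,0.0,0.06],[-0.0378,0.0036,-0.0041,0.0,-0.015,0.0,0.06],[-0.0379,0.0036,-0.0035,0.0,-0.015,0.0,0.06],[-0.0379,0.0036,-0.0029,0.0,-0.015,0.0,0.06]]
[[-0.0287,0.0133,0.0008,0.0,-0.0,0.0,0.06],[-0.0287,0.0133,0.0008,0.0,-0.0,0.0,0.06],[-0.0287,0.0133,0.0008,0.0,-0.0,0.0,0.06]]
```

View pics/t3.png

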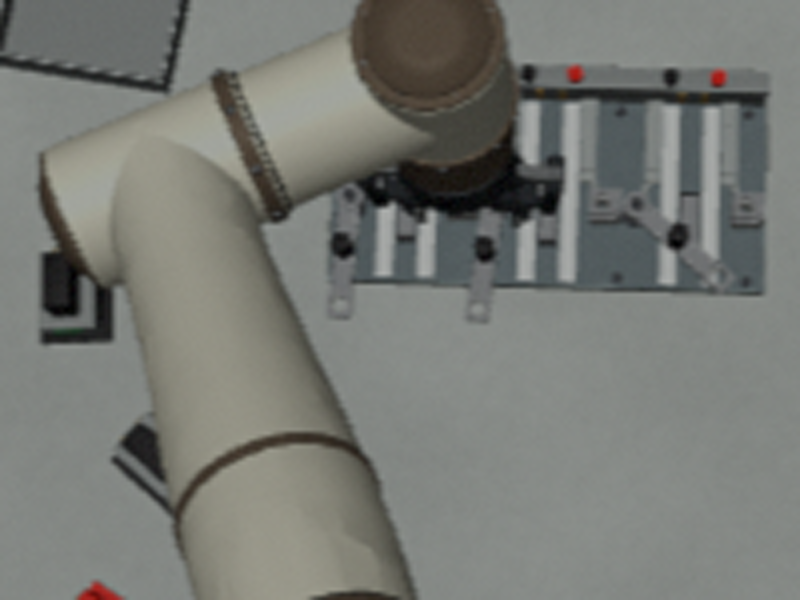

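>>> {"name": "play_rows", "arguments": {"series": [[-0.037, 0.004, -0.006, 0.022, -0.015, 0.016, 0.06], [-0.037, 0.004, -0.005, 0, -0.015, 0, 0.06], [-0.037, 0.004, -0.005, 0, -0.015, 0, 0.06], [-0.037, 0.004, -0.004, 0, -0.015, 0, 0.06], [-0.037, 0.004, -0.0035, 0, -0.015, 0, 0.06], [-0.037, 0.004, -0.003, 0, -0.015, 0, 0.06], [-0.028, 0.012, 0.001, 0, 0, 0, 0.06], [-0.028, 0.012, 0.001, 0, 0, 0, 0.06], [-0.02, 0.01, 0.001, 0, 0, 0, 0.06], [0, 0, 0, 0, 0, 0, 0.06]]}}

```text
clock: 8.35
position: [520.7, 372.1, 125.1]
ee_rot: [-0.497, 0.489, -0.492, 0.521]
contact_force: [0.6, -0.4, -0.1]
gripper_width: 60.2
```

```bash
python3 - <<'E'
from h import *
Y=-np.pi/2+.028
plan([(516,366,100,Y,60),(516,366,43,Y,60,3)])
E
```

```text
at [520.7 372.1 125.1] psi -1.534 down 0.9994 j [ 0.88  0.48 -0.12  0.01 -0.93  0.73] w 60.2 F [ 0.6 -0.4 -0.1] t 8.3
tiltfix [-0.029 -0.    -0.02 ]
[[0.0059,0.0251,-0.005,0.0,0.0089,0.0,0.06]]
[[0.0,0.019,0.0,0.0,-0.0,0.0,0.06],[0.0,0.019,0.0,0.0,-0.0,0.0,0.06],[0.0,0.019,0.0,0.0,-0.0,0.0,0.06]]
```

>>> {"name": "play_rows", "arguments": {"series": [[0.006, 0.02, -0.005, -0.029, 0.009, -0.02, 0.06], [0, 0.018, 0, 0, 0, 0, 0.06], [0, 0.018, 0, 0, 0, 0, 0.06], [0, 0.015, 0, 0, 0, 0, 0.06], [0, 0, 0, 0, 0, 0, 0.06]]}}

```text
clock: 8.85
position: [515.8, 362.3, 49.9]
ee_rot: [0.508, -0.495, 0.493, -0.504]
contact_force: [0.0, -0.5, -1.1]
gripper_width: 60.2
```

```bash
python3 - <<'E'
from h import *
Y=-np.pi/2+.028
plan([(516,366,43,Y,60,1)])
E
```

```text
at [515.8 362.3  49.9] psi -1.548 down 1.0 j [ 0.87  0.57 -0.18 -0.   -0.82  0.73] w 60.2 F [ 0.  -0.5 -1.1] t 8.8
tiltfix [ 0.006 -0.     0.002]
[[-0.0037,0.0069,0.0003,0.0,-0.0051,0.0,0.06]]
```

>>> {"name": "play_rows", "arguments": {"series": [[-0.003, 0.005, 0, 0.005, 0, 0, 0.06], [0, 0.001, 0, 0, 0, 0, 0.03], [0, 0, 0, 0, 0, 0, 0.01], [0, 0, 0, 0, 0, 0, 0.0], [0, 0, 0, 0, 0, 0, 0.0], [0, 0, 0, 0, 0, 0, 0.0], [0, 0, 0, 0, 0, 0, 0.0]]}}

```text
clock: 9.55
position: [516.6, 365.0, 45.1]
ee_rot: [-0.505, 0.495, -0.495, 0.506]
contact_force: [-0.6, 0.6, -1.8]
gripper_width: 20.8
```

```bash
python3 - <<'E'
from h import *
plan([])
E
```

```text
at [516.6 365.   45.1] psi -1.55 down 1.0 j [ 0.87  0.57 -0.19  0.   -0.81  0.72] w 20.8 F [-0.6  0.6 -1.8] t 9.6
tiltfix [-0.001 -0.    -0.001]
```

```bash
python3 - <<'E'
from h import *
Y=-np.pi/2+T0
k=dk(0,-68,0);print(k)
plan([(516,365,140,-1.55,0,3),(*k,140,Y,0,9)])
E
```

```text
[569.78434413 111.03583961]
at [516.6 365.   45.1] psi -1.55 down 1.0 j [ 0.87  0.57 -0.19  0.   -0.81  0.72] w 20.8 F [-0.6  0.6 -1.8] t 9.6
tiltfix [-0.001 -0.    -0.001]
[[-0.0,-0.0316,-0.0002,0.0,-0.0,0.0,0.0],[-0.0,-0.0316,-0.0002,0.0,-0.0,0.0,0.0],[-0.0,-0.0316,-0.0002,0.0,-0.0,0.0,0.0]]
[[0.0283,-0.0,0.0054,0.0,0.0066,0.0,0.0],[0.0283,-0.0,0.0056,0.0,0.0066,0.0,0.0],[0.0283,-0.0,0.0058,0.0,0.0066,0.0,0.0],[0.0282,-0.0,0.0059,0.0,0.0066,0.0,0.0],[0.0282,-0.0,0.0061,0.0,0.0066,0.0,0.0],[0.0281,-0.0,0.0063,0.0,0.0066,0.0,0.0],[0.0281,-0.0,0.0065,0.0,0.0066,0.0,0.0],[0.0281,-0.0,0.0067,0.0,0.0066,0.0,0.0],[0.028,-0.0,0.0069,0.0,0.0066,0.0,0.0]]
```

>>> {"name": "play_rows", "arguments": {"series": [[0, -0.02, 0, 0, 0, 0, 0], [0, -0.03, 0, 0, 0, 0, 0], [0, -0.03, 0, 0, 0, 0, 0], [0, -0.01, 0, 0, 0, 0, 0], [0.025, 0, 0.005, 0, 0.006, 0, 0], [0.027, 0, 0.006, 0, 0.007, 0, 0], [0.027, 0, 0.006, 0, 0.007, 0, 0], [0.027, 0, 0.006, 0, 0.007, 0, 0], [0.027, 0, 0.006, 0, 0.007, 0, 0], [0.027, 0, 0.006, 0, 0.007, 0, 0]]}}

```text
clock: 10.55
position: [543.7, 197.4, 126.1]
ee_rot: [-0.503, 0.508, -0.503, 0.486]
contact_force: [0.1, -0.2, -4.9]
gripper_width: 21.0
```

```bash
python3 - <<'E'
from h import *
import pickle
Y=-np.pi/2+T0
k=dk(0,-68,0)
plan([(*k,130,Y,0,3)])
d=pickle.load(open("top.pkl","rb"));A=(205,128,6.4)
for b,(t,bo) in enumerate([((180,105),(166,387)),((402,112),(394,395)),((627,115),(621,402))]):
    for p in(t,bo):
        w=pix2w(d,*cp(*p,*A),13)[:2]-D0; v=R.from_euler('z',-T0).as_matrix()[:2,:2]@w; print(b,v.round(1), "exp y",110*(1-b))
E
```

```text
at [543.7 197.4 126.1] psi -1.592 down 0.9997 j [ 0.63  0.41 -0.23 -0.   -0.95  0.92] w 21.0 F [ 0.1 -0.2 -4.9] t 10.6
tiltfix [ 0.022 -0.     0.013]
[[0.0286,-0.0013,0.0093,0.0,0.0058,0.0,0.0],[0.0285,-0.0013,0.0095,0.0,0.0058,0.0,0.0],[0.0285,-0.0013,0.0096,0.0,0.0058,0.0,0.0]]
0 [ 36.9 110.3] exp y 110
0 [-105.4  110.9] exp y 110
1 [36.4  1. ] exp y 0
1 [-106.3    0.5] exp y 0
2 [  37.9 -109.7] exp y -110
2 [-106.7 -109.3] exp y -110
```

>>> {"name": "play_rows", "arguments": {"series": [[0.028, -0.001, 0.009, 0.022, 0.006, 0.013, 0], [0.028, -0.001, 0.009, 0, 0.005, 0, 0], [0.026, -0.001, 0.009, 0, 0.005, 0, 0], [0, 0, 0, 0, 0, 0, 0], [0, 0, 0, 0, 0, 0, 0]]}}

```text
clock: 11.05
position: [563.3, 105.7, 121.7]
ee_rot: [-0.493, 0.514, -0.509, 0.484]
contact_force: [-0.2, -0.2, -5.0]
gripper_width: 20.6
```

```bash
sed -i 's/633.5,-1.5/633.5,-1.0/' h.py; python3 - <<'E'
from h import *
Y=-np.pi/2+T0
k=dk(0,-68,0)
plan([(*k,120,Y,0,1),(*k,60,Y,0,4)])
d=cam("scene"); save(d,"pics/s4.png",(230,110,400,260),4)
E
```

```text
at [563.3 105.7 121.7] psi -1.617 down 0.9999 j [ 0.47  0.41 -0.26 -0.   -0.92  1.06] w 20.6 F [-0.2 -0.2 -5. ] t 11.1
tiltfix [ 0.014 -0.     0.005]
[[-0.0061,0.0017,0.0062,0.0,-0.0072,0.0,0.0]]
[[-0.0,0.015,0.0,0.0,-0.0,0.0,0.0],[-0.0,0.015,0.0,0.0,-0.0,0.0,0.0],[-0.0,0.015,0.0,0.0,-0.0,0.0,0.0],[-0.0,0.015,0.0,0.0,-0.0,0.0,0.0]]
```

View pics/s4.png

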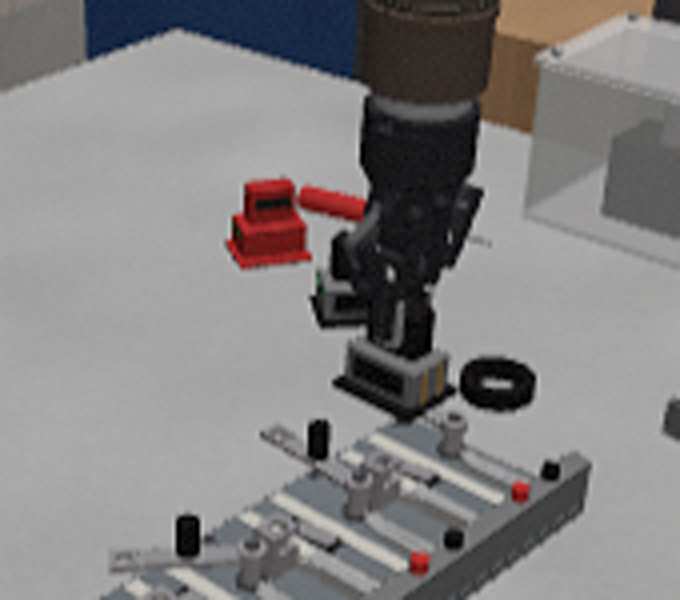

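>>> {"name": "play_rows", "arguments": {"series": [[-0.006, 0.01, 0.006, 0.014, -0.007, 0.005, 0], [0, 0.015, 0, 0, 0, 0, 0], [0, 0.01, 0, 0, 0, 0, 0], [0, 0, 0, 0, 0, 0, 0]]}}

```text
clock: 11.5
position: [567.9, 114.7, 84.1]
ee_rot: [-0.492, 0.509, -0.508, 0.491]
contact_force: [-0.4, -0.6, -5.0]
gripper_width: 20.9
```

```bash
python3 - <<'E'
from h import *
Y=-np.pi/2+T0
k=dk(0,-68,0)
plan([(*k,56,Y,0,4)])
E
```

```text
at [567.9 114.7  84.1] psi -1.605 down 1.0 j [ 0.48  0.45 -0.29 -0.   -0.83  1.06] w 20.9 F [-0.4 -0.6 -5. ] t 11.5
tiltfix [ 0.002 -0.     0.   ]
[[0.0008,0.007,0.0005,0.0,0.0011,0.0,0.0],[0.0008,0.007,0.0005,0.0,0.0011,0.0,0.0],[0.0008,0.007,0.0005,0.0,0.0011,0.0,0.0],[0.0008,0.007,0.0005,0.0,0.0011,0.0,0.0]]
```

>>> {"name": "play_rows", "arguments": {"series": [[0.0025, 0.003, 0.001, 0, 0, 0, 0], [0, 0, 0, 0, 0, 0, 0], [0, 0.006, 0, 0, 0.003, 0, 0], [0, 0.006, 0, 0, 0, 0, 0], [0, 0, 0, 0, 0, 0, 0]]}}

```text
clock: 12.0
position: [569.7, 113.3, 69.3]
ee_rot: [-0.491, 0.509, -0.509, 0.491]
contact_force: [-0.2, -0.1, -4.6]
gripper_width: 20.9
```

```bash
python3 - <<'E'
from h import *
Y=-np.pi/2+T0
k=dk(0,-68,0)
plan([(*k,56,Y,0,3)])
E
```

```text
at [569.7 113.3  69.3] psi -1.607 down 1.0 j [ 0.47  0.47 -0.3  -0.   -0.79  1.06] w 20.9 F [-0.2 -0.1 -4.6] t 12.0
tiltfix [-0.    -0.    -0.001]
[[0.0006,0.0044,0.0001,0.0,0.0009,0.0,0.0],[0.0006,0.0044,0.0001,0.0,0.0009,0.0,0.0],[0.0006,0.0044,0.0001,0.0,0.0009,0.0,0.0]]
```

>>> {"name": "play_rows", "arguments": {"series": [[0.0015, 0.003, 0, 0, 0.002, 0, 0], [0, 0.003, 0, 0, 0, 0, 0], [0, 0.003, 0, 0, 0, 0, 0], [0, 0.003, 0, 0, 0, 0, 0], [0, 0.0, 0, 0, 0, 0, 0]]}}

```text
clock: 12.5
position: [570.8, 111.9, 57.4]
ee_rot: [0.489, -0.509, 0.51, -0.492]
contact_force: [-0.5, -0.2, -3.7]
gripper_width: 21.1
```

```bash
python3 - <<'E'
from h import *
Y=-np.pi/2+T0
k=dk(0,-68,0)
plan([(*k,56,Y,0,3)])
E
```

```text
at [570.8 111.9  57.4] psi -1.608 down 1.0 j [ 0.47  0.49 -0.31 -0.   -0.76  1.06] w 21.1 F [-0.5 -0.2 -3.7] t 12.5
tiltfix [-0.003 -0.    -0.002]
[[0.0001,0.0005,-0.0003,0.0,0.0003,0.0,0.0],[0.0001,0.0005,-0.0003,0.0,0.0003,0.0,0.0],[0.0001,0.0005,-0.0003,0.0,0.0003,0.0,0.0]]
```

>>> {"name": "play_rows", "arguments": {"series": [[0, 0.003, 0, 0, 0, 0, 0], [0, 0.001, 0.005, 0, 0, 0, 0], [0, 0.001, 0.008, 0, 0, 0, 0], [0, 0, 0.008, 0, 0, 0, 0], [0, 0, 0, 0, 0, 0, 0]]}}

```text
clock: 13.0
position: [592.8, 111.1, 57.1]
ee_rot: [0.49, -0.508, 0.509, -0.492]
contact_force: [0.7, -1.5, -1.6]
gripper_width: 20.5
```

```bash
python3 - <<'E'
from h import *
Y=-np.pi/2+T0
k=dk(0,-40,0)
plan([(*k,57,Y,0,3)])
E
```

```text
at [592.8 111.1  57.1] psi -1.606 down 1.0 j [ 0.45  0.52 -0.26  0.   -0.79  1.08] w 20.5 F [ 0.7 -1.5 -1.6] t 13.0
tiltfix [-0.003  0.     0.   ]
[[0.0001,0.0,0.0017,0.0,0.001,0.0,0.0],[0.0001,0.0,0.0017,0.0,0.001,0.0,0.0],[0.0001,0.0,0.0017,0.0,0.001,0.0,0.0]]
```

>>> {"name": "play_rows", "arguments": {"series": [[0, 0.0005, 0.007, 0, 0, 0, 0], [0, 0.0005, 0.007, 0, 0, 0, 0], [0, 0, 0.007, 0, 0, 0, 0], [0, 0, 0.007, 0, 0, 0, 0], [0, 0, 0.006, 0, 0, 0, 0], [0, 0, 0, 0, 0, 0, 0]]}}

```text
clock: 13.6
position: [630.1, 109.6, 57.0]
ee_rot: [0.491, -0.508, 0.51, -0.491]
contact_force: [-1.7, 0.0, 1.9]
gripper_width: 21.0
```

```bash
python3 - <<'E'
from h import *
Y=-np.pi/2+T0
k=dk(0,0,0)
print(k);plan([(*k,57,Y,0,3)])
E
```

```text
[637.73395386 108.91848632]
at [630.1 109.6  57. ] psi -1.607 down 1.0 j [ 0.43  0.57 -0.16  0.   -0.84  1.11] w 21.0 F [-1.7  0.   1.9] t 13.6
tiltfix [-0.003  0.     0.001]
[[0.0001,0.0,0.0026,0.0,0.0009,0.0,0.0],[0.0001,0.0,0.0026,0.0,0.0009,0.0,0.0],[0.0001,0.0,0.0026,0.0,0.0009,0.0,0.0]]
```

>>> {"name": "play_rows", "arguments": {"series": [[0, 0, 0.004, 0, 0, 0, 0], [0, 0, 0.004, 0, 0, 0, 0], [0, 0, 0.004, 0, 0, 0, 0], [0, 0, 0.004, 0, 0, 0, 0]]}}

```text
clock: 14.0
position: [639.8, 109.2, 57.5]
ee_rot: [-0.495, 0.512, -0.507, 0.486]
contact_force: [-14.6, 4.7, 12.3]
gripper_width: 20.9
```

>>> {"name": "play_rows", "arguments": {"series": [[0, 0, 0.005, 0, 0, 0, 0], [0, 0, 0.005, 0, 0, 0, 0], [0, 0, 0.005, 0, 0, 0, 0]]}}

```text
clock: 14.3
position: [641.0, 109.4, 58.3]
ee_rot: [-0.503, 0.519, -0.5, 0.477]
contact_force: [-16.1, 2.7, 11.5]
gripper_width: 21.1
```

>>> {"name": "play_rows", "arguments": {"series": [[0, 0, -0.001, 0, 0, 0, 0.036], [0, 0, 0, 0, 0, 0, 0.036], [0, 0, 0, 0, 0, 0, 0.036], [0, -0.02, 0, 0, 0, 0, 0.036], [0, -0.04, 0, 0, 0, 0, 0.05], [0, -0.04, 0, 0, 0, 0, 0.06], [-0.03, -0.02, -0.03, 0, 0, 0, 0.06], [-0.03, 0, -0.03, 0, 0, 0, 0.06]]}}

```text
clock: 15.1
position: [594.9, 171.2, 181.7]
ee_rot: [-0.498, 0.519, -0.504, 0.479]
contact_force: [-0.0, 0.6, -0.3]
gripper_width: 60.1
```

```bash
python3 - <<'E'
from h import *
plan([(480,215,150,-1.17,60),(388,291,110,-.723,60)])
d=cam("scene"); d2=cam("top")
a=cv2.resize(d["color"][145:255,270:400,::-1],None,fx=3.6,fy=3.6,interpolation=cv2.INTER_CUBIC)
b=cv2.resize(d2["color"][200:265,140:200,::-1],None,fx=5,fy=5,interpolation=cv2.INTER_CUBIC)
im=np.zeros((600,800,3),np.uint8); im[:a.shape[0],:a.shape[1]]=a; im[:b.shape[0],480:480+b.shape[1]]=b
cv2.imwrite("pics/m5.png",im)
E
```

```text
at [594.9 171.2 181.7] psi -1.617 down 0.9994 j [ 0.53  0.43 -0.05 -0.02 -1.13  1.  ] w 60.1 F [-0.   0.6 -0.3] t 15.1
tiltfix [ 0.034 -0.     0.005]
[[-0.0096,0.0079,-0.0292,0.0,-0.1117,0.0,0.06],[-0.0128,0.0079,-0.028,0.0,-0.1117,0.0,0.06],[-0.0159,0.0079,-0.0263,0.0,-0.1117,0.0,0.06],[-0.0187,0.0079,-0.0244,0.0,-0.1117,0.0,0.06]]
[[-0.0265,0.01,-0.0138,0.0,-0.1118,0.0,0.06],[-0.0278,0.01,-0.0107,0.0,-0.1118,0.0,0.06],[-0.0289,0.01,-0.0076,0.0,-0.1118,0.0,0.06],[-0.0295,0.01,-0.0043,0.0,-0.1118,0.0,0.06]]
```

View pics/m5.png

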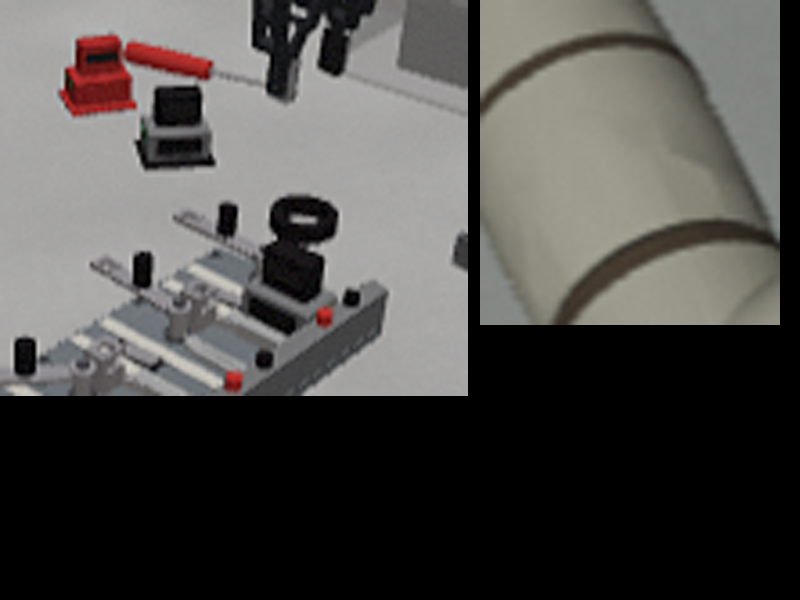

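>>> {"name": "play_rows", "arguments": {"series": [[-0.01, 0.007, -0.029, 0.034, -0.11, 0.005, 0.06], [-0.013, 0.007, -0.028, 0, -0.11, 0, 0.06], [-0.016, 0.007, -0.026, 0, -0.11, 0, 0.06], [-0.0185, 0.007, -0.024, 0, -0.11, 0, 0.06], [-0.0265, 0.006, -0.014, 0, -0.11, 0, 0.06], [-0.028, 0.006, -0.0105, 0, -0.11, 0, 0.06], [-0.029, 0.006, -0.0075, 0, -0.11, 0, 0.06], [-0.015, 0.006, -0.002, 0, -0.06, 0, 0.06], [0, 0, 0, 0, 0, 0, 0.06]]}}

```text
clock: 16.1
position: [396.0, 287.4, 127.0]
ee_rot: [-0.654, 0.256, -0.26, 0.662]
contact_force: [1.0, 0.0, -0.4]
gripper_width: 59.9
```

```bash
python3 - <<'E'
from h import *
import pickle
plan([(388,291,110,-.723,60)])
# refined pack2 yaw from clicked foot corners
d=pickle.load(open("top.pkl","rb"));B=(130,170,4.6)
w=np.array([pix2w(d,*cp(*q,*B),6)[:2] for q in [(183,238),(258,305),(204,364),(128,297)]])
for i in range(4): e=w[(i+1)%4]-w[i]; print(np.hypot(*e).round(1),np.arctan2(e[1],e[0]).round(3))
E
```

```text
at [396.  287.4 127. ] psi -0.748 down 0.9999 j [ 0.96  0.26 -0.47  0.   -0.82  1.43] w 59.9 F [ 1.   0.  -0.4] t 16.1
tiltfix [-0.012  0.     0.002]
[[-0.0083,0.017,-0.0028,0.0,-0.0247,0.0,0.06]]
68.4 -2.3
52.2 2.411
68.6 0.852
52.9 -0.734
```

>>> {"name": "play_rows", "arguments": {"series": [[-0.0085, 0.015, -0.001, -0.012, -0.022, 0, 0.06], [0, 0.02, 0, 0, 0, 0, 0.06], [0, 0.02, 0, 0, 0, 0, 0.06], [0, 0.012, 0, 0, 0, 0, 0.06], [0, 0, 0, 0, 0, 0, 0.06]]}}

```text
clock: 16.6
position: [392.4, 293.4, 55.3]
ee_rot: [-0.66, 0.251, -0.253, 0.661]
contact_force: [0.1, 0.5, 0.4]
gripper_width: 59.7
```

```bash
python3 - <<'E'
from h import *
plan([(388.5,292,44,-.726,60,1)])
E
```

```text
at [392.4 293.4  55.3] psi -0.729 down 1.0 j [ 0.98  0.37 -0.54  0.   -0.65  1.43] w 59.7 F [0.1 0.5 0.4] t 16.6
tiltfix [-0.002  0.     0.002]
[[-0.0019,0.0113,-0.0037,0.0,-0.003,0.0,0.06]]
```

>>> {"name": "play_rows", "arguments": {"series": [[-0.002, 0.005, -0.003, 0, 0, 0, 0.06], [0, 0.0045, 0, 0, 0, 0, 0.06], [0, 0, 0, 0, 0, 0, 0.03], [0, 0, 0, 0, 0, 0, 0.01], [0, 0, 0, 0, 0, 0, 0], [0, 0, 0, 0, 0, 0, 0], [0, 0, 0, 0, 0, 0, 0], [0, 0, 0, 0, 0, 0, 0]]}}

```text
clock: 17.4
position: [389.5, 292.3, 45.2]
ee_rot: [-0.659, 0.252, -0.254, 0.661]
contact_force: [0.2, 0.1, -2.7]
gripper_width: 20.8
```

```bash
python3 - <<'E'
from h import *
Y=-np.pi/2+T0
k=dk(1,-68,0); print(k)
plan([(388,292,140,-.729,0,4),(470,140,140,-1.15,0),(*k,135,Y,0)],step=30)
E
```

```text
[565.55039028   1.61735329]
at [389.5 292.3  45.2] psi -0.732 down 1.0 j [ 0.98  0.38 -0.56  0.   -0.62  1.43] w 20.8 F [ 0.2  0.1 -2.7] t 17.4
tiltfix [-0.003  0.     0.002]
[[-0.0002,-0.0237,-0.0003,0.0,-0.0006,0.0,0.0],[-0.0002,-0.0237,-0.0003,0.0,-0.0006,0.0,0.0],[-0.0002,-0.0237,-0.0003,0.0,-0.0006,0.0,0.0],[-0.0002,-0.0237,-0.0003,0.0,-0.0006,0.0,0.0]]
[[0.0271,-0.0,-0.0098,0.0,0.0702,0.0,0.0],[0.0277,-0.0,-0.0079,0.0,0.0702,0.0,0.0],[0.0282,-0.0,-0.0059,0.0,0.0702,0.0,0.0],[0.0285,-0.0,-0.0039,0.0,0.0702,0.0,0.0],[0.0287,-0.0,-0.0019,0.0,0.0702,0.0,0.0],[0.0288,-0.0,0.0001,0.0,0.0702,0.0,0.0]]
[[0.0276,0.0008,0.0051,0.0,0.0765,0.0,0.0],[0.0271,0.0008,0.0072,0.0,0.0765,0.0,0.0],[0.0265,0.0008,0.0093,0.0,0.0765,0.0,0.0],[0.0257,0.0008,0.0113,0.0,0.0765,0.0,0.0],[0.0247,0.0008,0.0132,0.0,0.0765,0.0,0.0],[0.0237,0.0008,0.015,0.0,0.0765,0.0,0.0]]
```

>>> {"name": "play_rows", "arguments": {"series": [[0, -0.02, 0, 0, 0, 0, 0], [0, -0.025, 0, 0, 0, 0, 0], [0, -0.025, 0, 0, 0, 0, 0], [0, -0.02, 0, 0, 0, 0, 0], [0.027, 0, -0.01, 0, 0.07, 0, 0], [0.0275, 0, -0.008, 0, 0.07, 0, 0], [0.028, 0, -0.006, 0, 0.07, 0, 0], [0.0285, 0, -0.004, 0, 0.07, 0, 0], [0.0285, 0, -0.002, 0, 0.07, 0, 0], [0.0285, 0, 0, 0, 0.07, 0, 0]]}}

```text
clock: 18.4
position: [467.9, 135.0, 136.9]
ee_rot: [0.592, -0.388, 0.388, -0.59]
contact_force: [-0.3, 0.6, -4.0]
gripper_width: 20.8
```

>>> {"name": "play_rows", "arguments": {"series": [[0.0275, 0.001, 0.005, 0, 0.075, 0, 0], [0.027, 0.001, 0.007, 0, 0.075, 0, 0], [0.0265, 0.001, 0.009, 0, 0.075, 0, 0], [0.0255, 0.001, 0.011, 0, 0.075, 0, 0], [0, 0, 0, 0, 0, 0, 0], [0, 0, 0, 0, 0, 0, 0]]}}

```text
clock: 19.0
position: [529.2, 33.5, 130.0]
ee_rot: [0.524, -0.479, 0.476, -0.519]
contact_force: [-0.3, 0.3, -4.1]
gripper_width: 21.0
```

```bash
python3 - <<'E'
from h import *
Y=-np.pi/2+T0
k=dk(1,-68,0); print(k)
plan([(*k,115,Y,0)],step=20)
E
```

```text
[565.55039028   1.61735329]
at [529.2  33.5 130. ] psi -1.483 down 1.0 j [ 0.37  0.33 -0.36  0.   -0.89  1.29] w 21.0 F [-0.3  0.3 -4.1] t 19.0
tiltfix [ 0.008 -0.     0.003]
[[0.0116,0.005,0.0111,0.0,0.0422,0.0,0.0],[0.0112,0.005,0.0116,0.0,0.0422,0.0,0.0],[0.0107,0.005,0.0121,0.0,0.0422,0.0,0.0]]
```

>>> {"name": "play_rows", "arguments": {"series": [[0.0115, 0.003, 0.011, 0.008, 0.042, 0.003, 0], [0.011, 0.003, 0.0115, 0, 0.042, 0, 0], [0.008, 0.003, 0.011, 0, 0.03, 0, 0], [0, 0, 0, 0, 0, 0, 0], [0, 0, 0, 0, 0, 0, 0]]}}

```text
clock: 19.5
position: [566.1, 3.7, 119.3]
ee_rot: [-0.492, 0.508, -0.508, 0.492]
contact_force: [-0.2, -0.0, -4.1]
gripper_width: 21.3
```

```bash
python3 - <<'E'
from h import *
Y=-np.pi/2+T0
k=dk(1,-68,0)
plan([(*k,85,Y,0)],step=12)
E
```

```text
at [566.1   3.7 119.3] psi -1.603 down 1.0 j [ 0.29  0.39 -0.29 -0.   -0.89  1.25] w 21.3 F [-0.2 -0.  -4.1] t 19.5
tiltfix [ 0.001  0.    -0.   ]
[[0.0007,0.0114,-0.0002,0.0,0.0021,0.0,0.0],[0.0007,0.0114,-0.0002,0.0,0.0021,0.0,0.0],[0.0007,0.0114,-0.0002,0.0,0.0021,0.0,0.0]]
```

>>> {"name": "play_rows", "arguments": {"series": [[0.002, 0.01, 0, 0, 0.005, 0, 0], [0, 0.012, 0, 0, 0, 0, 0], [0, 0.012, 0, 0, 0, 0, 0], [0, 0.008, 0, 0, 0, 0, 0], [0, 0, 0, 0, 0, 0, 0], [0, 0, 0, 0, 0, 0, 0]]}}

```text
clock: 20.1
position: [564.4, 2.2, 72.3]
ee_rot: [-0.492, 0.51, -0.508, 0.49]
contact_force: [0.1, 0.4, -2.1]
gripper_width: 20.9
```

```bash
python3 - <<'E'
from h import *
Y=-np.pi/2+T0
k=dk(1,-68,0)
plan([(*k,57,Y,0)],step=4)
E
```

```text
at [564.4   2.2  72.3] psi -1.607 down 1.0 j [ 0.29  0.45 -0.34 -0.   -0.79  1.25] w 20.9 F [ 0.1  0.4 -2.1] t 20.1
tiltfix [ 0.004 -0.     0.   ]
[[0.0001,0.0038,0.0003,0.0,0.0006,0.0,0.0],[0.0001,0.0038,0.0003,0.0,0.0006,0.0,0.0],[0.0001,0.0038,0.0003,0.0,0.0006,0.0,0.0],[0.0001,0.0038,0.0003,0.0,0.0006,0.0,0.0]]
```

```bash
python3 - <<'E'
from h import *
print(read_state()["contact_force"])
d=cam("scene"); save(d,"pics/s6.png",(230,120,390,270),4); print(read_state()["contact_force"],read_state()["gripper_width"])
E
```

```text
[ 0.10436047  0.40694129 -2.06060384]
[ 0.28730522 -0.35218881 -3.47792072] 20.901068402255955
```

View pics/s6.png

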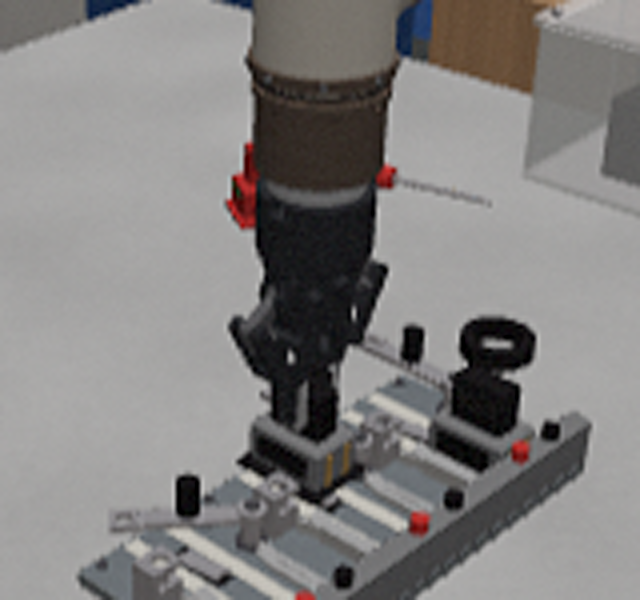

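>>> {"name": "play_rows", "arguments": {"series": [[0, 0.004, 0.0005, 0, 0, 0, 0], [0, 0.004, 0, 0, 0, 0, 0], [0, 0.004, 0, 0, 0, 0, 0], [0, 0.002, 0, 0, 0, 0, 0], [0, 0, 0, 0, 0, 0, 0]]}}

```text
clock: 20.65
position: [566.4, 2.6, 59.0]
ee_rot: [-0.491, 0.509, -0.509, 0.491]
contact_force: [-0.7, 0.7, -2.0]
gripper_width: 20.9
```

>>> {"name": "play_rows", "arguments": {"series": [[0.0008, 0.003, 0, 0, 0, 0, 0], [0, 0.002, 0, 0, 0, 0, 0], [0, 0.001, 0.005, 0, 0, 0, 0], [0, 0.001, 0.007, 0, 0, 0, 0], [0, 0, 0.007, 0, 0, 0, 0], [0, 0, 0, 0, 0, 0, 0]]}}

```text
clock: 21.25
position: [586.9, 1.2, 57.2]
ee_rot: [0.491, -0.508, 0.509, -0.492]
contact_force: [-0.0, -0.6, -0.5]
gripper_width: 21.0
```

```bash
python3 - <<'E'
from h import *
Y=-np.pi/2+T0
k=dk(1,0,0); print(k)
plan([(*k,57,Y,0)],step=7)
E
```

```text
[633.5  -1. ]
at [586.9   1.2  57.2] psi -1.604 down 1.0 j [ 0.28  0.5  -0.3   0.   -0.77  1.26] w 21.0 F [-0.  -0.6 -0.5] t 21.2
tiltfix [-0.002  0.     0.   ]
[[0.0001,0.0,0.0067,0.0,0.0007,0.0,0.0],[0.0001,0.0,0.0067,0.0,0.0007,0.0,0.0],[0.0001,0.0,0.0067,0.0,0.0007,0.0,0.0],[0.0001,0.0,0.0067,0.0,0.0007,0.0,0.0],[0.0001,0.0,0.0067,0.0,0.0007,0.0,0.0],[0.0001,0.0,0.0067,0.0,0.0007,0.0,0.0],[0.0001,0.0,0.0067,0.0,0.0007,0.0,0.0]]
```

>>> {"name": "play_rows", "arguments": {"series": [[0, 0.0005, 0.007, 0, 0.002, 0, 0], [0, 0.0005, 0.007, 0, 0, 0, 0], [0, 0, 0.007, 0, 0, 0, 0], [0, 0, 0.007, 0, 0, 0, 0], [0, 0, 0.006, 0, 0, 0, 0], [0, 0, 0.003, 0, 0, 0, 0]]}}

```text
clock: 21.85
position: [626.1, -0.5, 57.3]
ee_rot: [0.491, -0.509, 0.509, -0.491]
contact_force: [-2.8, 0.0, 5.1]
gripper_width: 21.2
```

>>> {"name": "play_rows", "arguments": {"series": [[0, 0, 0.004, 0, 0, 0, 0], [0, 0, 0.004, 0, 0, 0, 0], [0, 0, 0.004, 0, 0, 0, 0], [0, 0, 0.004, 0, 0, 0, 0]]}}

```text
clock: 22.25
position: [636.7, -0.9, 57.8]
ee_rot: [-0.495, 0.513, -0.506, 0.486]
contact_force: [-13.0, 4.4, 13.6]
gripper_width: 21.1
```

>>> {"name": "play_rows", "arguments": {"series": [[0, 0, 0.004, 0, 0, 0, 0], [0, 0, 0.005, 0, 0, 0, 0], [0, 0, 0.005, 0, 0, 0, 0]]}}

```text
clock: 22.55
position: [637.6, -0.8, 58.4]
ee_rot: [-0.503, 0.52, -0.499, 0.477]
contact_force: [-15.5, 4.7, 11.8]
gripper_width: 21.0
```

>>> {"name": "play_rows", "arguments": {"series": [[0, 0, -0.001, 0, 0, 0, 0.036], [0, 0, 0, 0, 0, 0, 0.036], [0, 0, 0, 0, 0, 0, 0.036], [0, -0.02, 0, 0, 0, 0, 0.036], [0, -0.04, 0, 0, 0, 0, 0.05], [0, -0.04, 0, 0, 0, 0, 0.05]]}}

```text
clock: 23.15
position: [640.5, -0.7, 152.3]
ee_rot: [-0.505, 0.522, -0.497, 0.475]
contact_force: [1.4, 0.1, -0.3]
gripper_width: 50.0
```

```bash
python3 - <<'E'
from h import *
import pickle
d=cam("top")
for b,px in((0,(343,243)),(1,(485,247))):
    w=pix2w(d,130+px[0]/4-.4,120+px[1]/4-.4,66)[:2]; v=w-dk(b,-52,42); v=R.from_euler('z',-T0).as_matrix()[:2,:2]@v
    print(b,w.round(1),v.round(1),np.arctan2(-v[0],-v[1]))
plan([(*knob(1,1.6),120,-np.pi+T0,50)])
E
```

```text
0 [544.6 154.4] [-42.8  -0.1] 1.5676563368953609
1 [540.4  48. ] [-42.9   3.4] 1.6487648437983615
at [645.   -0.7 160.7] psi -1.608 down 0.9991 j [ 0.25  0.49 -0.   -0.01 -1.12  1.29] w 50.0 F [2.  0.2 5.6] t 23.2
tiltfix [ 0.041 -0.     0.006]
[[-0.0036,0.0034,-0.0088,0.0,0.131,0.0,0.05],[-0.0024,0.0034,-0.0092,0.0,0.131,0.0,0.05],[-0.0012,0.0034,-0.0094,0.0,0.131,0.0,0.05],[0.0001,0.0034,-0.0095,0.0,0.131,0.0,0.05],[0.0013,0.0034,-0.0094,0.0,0.131,0.0,0.05],[0.0025,0.0034,-0.0091,0.0,0.131,0.0,0.05],[0.0037,0.0034,-0.0087,0.0,0.131,0.0,0.05],[0.0048,0.0034,-0.0082,0.0,0.131,0.0,0.05],[0.0058,0.0034,-0.0075,0.0,0.131,0.0,0.05],[0.0068,0.0034,-0.0066,0.0,0.131,0.0,0.05],[0.0076,0.0034,-0.0057,0.0,0.131,0.0,0.05],[0.0083,0.0034,-0.0047,0.0,0.131,0.0,0.05]]
```

>>> {"name": "play_rows", "arguments": {"series": [[-0.0036, 0.003, -0.009, 0.041, 0.13, 0.006, 0.05], [-0.0024, 0.003, -0.009, 0, 0.13, 0, 0.05], [-0.0012, 0.003, -0.0095, 0, 0.13, 0, 0.05], [0, 0.003, -0.0095, 0, 0.13, 0, 0.05], [0.0013, 0.003, -0.0095, 0, 0.13, 0, 0.05], [0.0025, 0.003, -0.009, 0, 0.13, 0, 0.05], [0.0037, 0.003, -0.0085, 0, 0.13, 0, 0.05], [0.0048, 0.003, -0.008, 0, 0.13, 0, 0.05], [0.0058, 0.003, -0.0075, 0, 0.13, 0, 0.05], [0.0068, 0.003, -0.0065, 0, 0.13, 0, 0.05]]}}

```text
clock: 24.2
position: [567.6, 40.7, 132.1]
ee_rot: [-0.053, 0.704, -0.704, 0.073]
contact_force: [-0.2, 0.4, -0.6]
gripper_width: 49.8
```

>>> {"name": "play_rows", "arguments": {"series": [[0.0076, 0.003, -0.0055, 0, 0.13, 0, 0.05], [0.006, 0.003, -0.004, 0, 0.08, 0, 0.05], [0, 0, 0, 0, 0, 0, 0.05], [0, 0, 0, 0, 0, 0, 0.05]]}}

```text
clock: 24.6
position: [554.1, 49.2, 124.9]
ee_rot: [0.025, 0.708, -0.705, -0.003]
contact_force: [0.3, 0.1, -0.6]
gripper_width: 49.8
```

```bash
python3 - <<'E'
from h import *
plan([(540.5,47.5,95,-np.pi+T0,45),(540.5,47.5,52,-np.pi+T0,45)],step=18)
E
```

```text
at [554.1  49.2 124.9] psi 3.102 down 0.9995 j [ 0.38  0.36 -0.34  0.01 -0.85 -0.43] w 49.8 F [ 0.3  0.1 -0.6] t 24.6
tiltfix [ 0.005  0.    -0.032]
[[0.0068,0.015,0.0011,0.0,-0.0005,0.0,0.045],[0.0068,0.015,0.0011,0.0,-0.0005,0.0,0.045]]
[[0.0,0.0143,-0.0,0.0,-0.0,0.0,0.045],[0.0,0.0143,-0.0,0.0,-0.0,0.0,0.045],[0.0,0.0143,-0.0,0.0,-0.0,0.0,0.045]]
```

>>> {"name": "play_rows", "arguments": {"series": [[0.0065, 0.013, 0.001, 0.005, 0, -0.032, 0.045], [0.006, 0.013, 0.001, 0, 0, 0, 0.045], [0, 0.014, 0, 0, 0, 0, 0.045], [0, 0.014, 0, 0, 0, 0, 0.045], [0, 0.01, 0, 0, 0, 0, 0.045], [0, 0, 0, 0, 0, 0, 0.045]]}}

```text
clock: 25.2
position: [543.0, 46.8, 55.2]
ee_rot: [-0.011, -0.707, 0.707, 0.014]
contact_force: [0.9, -0.3, 0.5]
gripper_width: 45.0
```

>>> {"name": "play_rows", "arguments": {"series": [[0.002, 0.003, 0, 0, 0, 0, 0.045], [0, 0, 0, 0, 0, 0, 0.02], [0, 0, 0, 0, 0, 0, 0], [0, 0, 0, 0, 0, 0, 0], [0, 0, 0, 0, 0, 0, 0], [0, 0, 0, 0, 0, 0, 0]]}}

```text
clock: 25.8
position: [539.7, 46.5, 52.4]
ee_rot: [-0.01, -0.707, 0.707, 0.016]
contact_force: [0.8, 0.0, -2.2]
gripper_width: 13.0
```

```bash
python3 - <<'E'
from h import *
Y=-np.pi+T0
plan([(*knob(1,a),52,Y,0,2) for a in (1.4,1.15,.9,.65,.4,.2,0)])
print(knob(1,0))
E
```

```text
at [539.7  46.5  52.4] psi 3.106 down 1.0 j [ 0.38  0.45 -0.41 -0.   -0.72 -0.42] w 13.0 F [ 0.8  0.  -2.2] t 25.8
tiltfix [-0.001  0.     0.008]
[[-0.0011,0.0002,0.0045,0.0,0.0014,0.0,0.0],[-0.0011,0.0002,0.0045,0.0,0.0014,0.0,0.0]]
[[-0.0015,-0.0,0.005,0.0,-0.0,0.0,0.0],[-0.0015,-0.0,0.005,0.0,-0.0,0.0,0.0]]
[[-0.0027,-0.0,0.0045,0.0,-0.0,0.0,0.0],[-0.0027,-0.0,0.0045,0.0,-0.0,0.0,0.0]]
[[-0.0037,-0.0,0.0037,0.0,-0.0,0.0,0.0],[-0.0037,-0.0,0.0037,0.0,-0.0,0.0,0.0]]
[[-0.0045,-0.0,0.0026,0.0,-0.0,0.0,0.0],[-0.0045,-0.0,0.0026,0.0,-0.0,0.0,0.0]]
[[-0.004,-0.0,0.0012,0.0,-0.0,0.0,0.0],[-0.004,-0.0,0.0012,0.0,-0.0,0.0,0.0]]
[[-0.0042,-0.0,0.0004,0.0,-0.0,0.0,0.0],[-0.0042,-0.0,0.0004,0.0,-0.0,0.0,0.0]]
[581.53853374   1.00150546]
```

>>> {"name": "play_rows", "arguments": {"series": [[-0.001, 0, 0.0045, 0, 0, 0, 0], [-0.001, 0, 0.0045, 0, 0, 0, 0], [-0.0015, 0, 0.005, 0, 0, 0, 0], [-0.0015, 0, 0.005, 0, 0, 0, 0], [-0.0027, 0, 0.0045, 0, 0, 0, 0], [-0.0027, 0, 0.0045, 0, 0, 0, 0], [-0.0037, 0, 0.0037, 0, 0, 0, 0], [-0.0037, 0, 0.0037, 0, 0, 0, 0], [-0.0045, 0, 0.0026, 0, 0, 0, 0], [-0.0045, 0, 0.0026, 0, 0, 0, 0]]}}

```text
clock: 26.8
position: [549.7, 6.9, 52.0]
ee_rot: [-0.005, 0.707, -0.707, -0.024]
contact_force: [-6.3, 3.3, 4.1]
gripper_width: 13.2
```

```bash
python3 - <<'E'
from h import *
Y=-np.pi+T0
p=read_state()["position"][:2]; v=R.from_euler('z',-T0).as_matrix()[:2,:2]@(p-dk(1,-52,42)); print(v,np.hypot(*v),np.arctan2(-v[0],-v[1]))
plan([(*knob(1,a),52,Y,0,n) for a,n in ((.2,2),(0,3))])
E
```

```text
[-32.05519837 -37.32443135] 49.200090630208564 0.709595844832555
at [549.7   6.9  52. ] psi 3.114 down 0.9991 j [ 0.3   0.47 -0.36 -0.02 -0.78 -0.31] w 13.2 F [-6.3  3.3  4.1] t 26.8
tiltfix [ 0.    -0.     0.041]
[[-0.0118,0.0,0.002,0.0,0.0054,0.0,0.0],[-0.0118,0.0,0.002,0.0,0.0054,0.0,0.0]]
[[-0.0028,-0.0,0.0003,0.0,-0.0,0.0,0.0],[-0.0028,-0.0,0.0003,0.0,-0.0,0.0,0.0],[-0.0028,-0.0,0.0003,0.0,-0.0,0.0,0.0]]
```

>>> {"name": "play_rows", "arguments": {"series": [[-0.006, 0, 0.0012, 0, 0.005, 0.041, 0], [-0.006, 0, 0.0012, 0, 0.005, 0, 0], [-0.006, 0, 0.001, 0, 0, 0, 0], [-0.006, 0, 0.0005, 0, 0, 0, 0], [-0.005, 0, 0.0005, 0, 0, 0, 0], [-0.003, 0, 0, 0, 0, 0, 0], [-0.002, 0, 0, 0, 0, 0, 0], [0, 0, 0, 0, 0, 0, 0]]}}

```text
clock: 27.6
position: [562.2, -5.6, 52.0]
ee_rot: [0.006, -0.703, 0.711, 0.029]
contact_force: [-3.1, 3.1, -1.2]
gripper_width: 12.4
```

```bash
python3 - <<'E'
from h import *
Y=-np.pi+T0
p=read_state()["position"][:2]; v=R.from_euler('z',-T0).as_matrix()[:2,:2]@(p-dk(1,-52,42)); print(v,np.hypot(*v),np.arctan2(-v[0],-v[1]))
plan([(*knob(1,0),52,Y,0,3)])
E
```

```text
[-19.06835507 -49.30367648] 52.862601894432494 0.3690348297362039
at [562.2  -5.6  52. ] psi 3.108 down 0.9987 j [ 0.28  0.49 -0.33 -0.   -0.8  -0.31] w 12.4 F [-3.1  3.1 -1.2] t 27.6
tiltfix [-0.013  0.     0.049]
[[-0.0064,-0.0,-0.0024,0.0,0.0018,0.0,0.0],[-0.0064,-0.0,-0.0024,0.0,0.0018,0.0,0.0],[-0.0064,-0.0,-0.0024,0.0,0.0018,0.0,0.0]]
```

```bash
python3 - <<'E'
from h import *
k=knob(1,.47); print(k)
plan([(*k,52,-np.pi+T0,30,1)])
E
```

```text
[562.70669588   6.28439881]
at [562.2  -5.6  52. ] psi 3.108 down 0.9987 j [ 0.28  0.49 -0.33 -0.   -0.8  -0.31] w 12.4 F [-3.1  3.1 -1.2] t 27.6
tiltfix [-0.013  0.     0.049]
[[-0.0001,-0.0,-0.0119,0.0,0.0053,0.0,0.03]]
```

>>> {"name": "play_rows", "arguments": {"series": [[0, 0, 0, 0, 0, 0, 0.03], [0, 0, 0, 0, 0, 0, 0.03], [0, 0, -0.004, -0.013, 0, 0.049, 0.03], [0, 0, -0.004, 0, 0, 0, 0.03], [0, 0, 0, 0, 0, 0, 0.03]]}}

```text
clock: 28.1
position: [568.6, 2.8, 53.6]
ee_rot: [0.016, 0.708, -0.706, -0.007]
contact_force: [0.1, -0.4, -0.1]
gripper_width: 30.0
```

```bash
python3 - <<'E'
from h import *
k=knob(1,.47)
plan([(*k,52,-np.pi+T0,30,1)])
d=cam("top"); save(d,"pics/t7.png",(200,110,340,215),5.6)
d=cam("scene"); save(d,"pics/s7.png",(230,150,390,290),4)
E
```

```text
at [568.6   2.8  53.6] psi 3.109 down 0.9999 j [ 0.29  0.47 -0.36  0.   -0.72 -0.33] w 30.0 F [ 0.1 -0.4 -0.1] t 28.1
tiltfix [ 0.002  0.    -0.014]
[[0.006,0.0016,-0.0033,0.0,0.0055,0.0,0.03]]
```

View pics/s7.png

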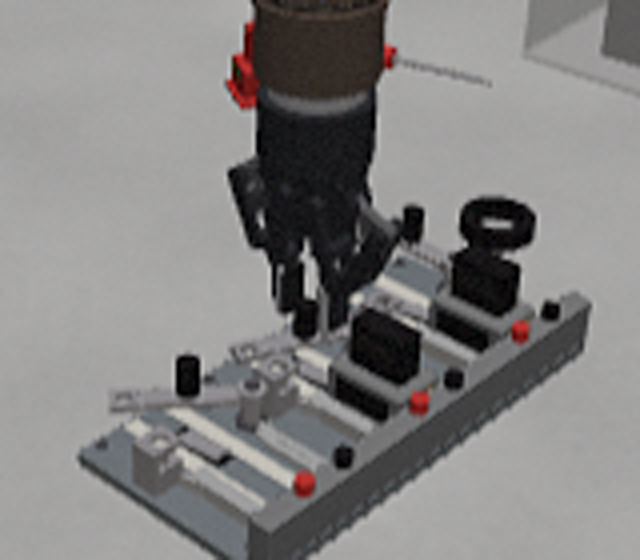

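```bash
python3 - <<'E'
from h import *
d=cam("scene")
w=pix2w(d,230+306/4-.4,150+304/4-.4,66)[:2]
v=R.from_euler('z',-T0).as_matrix()[:2,:2]@(w-dk(1,-52,42)); print(w,v,np.hypot(*v),np.arctan2(-v[0],-v[1]))
E
```

```text
[564.20063081   1.04103416] [-17.32657645 -42.62784497] 46.014600049960734 0.3860641675959925
```

>>> {"name": "play_rows", "arguments": {"series": [[0.002, 0, 0, 0, 0, 0, 0], [0, 0, 0, 0, 0, 0, 0], [0, 0, 0, 0, 0, 0, 0], [0, 0, 0, 0, 0, 0, 0], [-0.006, 0, 0, 0, 0, 0, 0], [-0.006, 0, 0, 0, 0, 0, 0], [-0.006, 0, 0, 0, 0, 0, 0]]}}

```text
clock: 28.95
position: [572.7, -1.0, 53.0]
ee_rot: [-0.005, -0.705, 0.709, 0.017]
contact_force: [-10.8, 3.7, 10.2]
gripper_width: 13.1
```

```bash
python3 - <<'E'
from h import *
Y=-np.pi+T0
p=read_state()["position"][:2]; v=R.from_euler('z',-T0).as_matrix()[:2,:2]@(p-dk(1,-52,42)); print(v,np.hypot(*v),np.arctan2(-v[0],-v[1]))
plan([(*knob(1,0),52,Y,0,3)])
E
```

```text
[ -8.71090471 -44.349139  ] 45.19652631048598 0.19394756868079155
at [572.7  -1.   53. ] psi 3.111 down 0.9998 j [ 0.28  0.49 -0.33  0.   -0.77 -0.31] w 13.1 F [-10.8   3.7  10.2] t 28.9
tiltfix [-0.006  0.     0.016]
[[-0.0029,0.0003,-0.0008,0.0,0.0025,0.0,0.0],[-0.0029,0.0003,-0.0008,0.0,0.0025,0.0,0.0],[-0.0029,0.0003,-0.0008,0.0,0.0025,0.0,0.0]]
```

>>> {"name": "play_rows", "arguments": {"series": [[-0.005, 0, -0.001, -0.005, 0, 0.015, 0], [-0.005, 0, 0, 0, 0, 0.01, 0], [-0.005, 0, 0, 0, 0, 0.01, 0], [-0.004, 0, 0, 0, 0, 0.01, 0]]}}

```text
clock: 29.35
position: [577.2, -2.6, 53.0]
ee_rot: [-0.007, -0.704, 0.71, 0.012]
contact_force: [-10.5, 5.4, 10.3]
gripper_width: 12.9
```

```bash
cat >> h.py <<'E'
def kst(b):
    p=read_state()["position"][:2]; v=R.from_euler('z',-T0).as_matrix()[:2,:2]@(p-dk(b,-52,42)); print(v.round(1),np.hypot(*v).round(1),np.arctan2(-v[0],-v[1]).round(3))
E
python3 - <<'E'
from h import *
kst(1)
plan([(*knob(1,0),52,-np.pi+T0,0,3)])
E
```

```text
[ -4.2 -45.7] 45.9 0.092
at [577.2  -2.6  53. ] psi 3.115 down 0.9999 j [ 0.28  0.49 -0.33  0.01 -0.76 -0.31] w 12.9 F [-10.5   5.4  10.3] t 29.4
tiltfix [-0.009  0.     0.006]
[[-0.0014,0.0003,-0.0012,0.0,0.0039,0.0,0.0],[-0.0014,0.0003,-0.0012,0.0,0.0039,0.0,0.0],[-0.0014,0.0003,-0.0012,0.0,0.0039,0.0,0.0]]
```

>>> {"name": "play_rows", "arguments": {"series": [[-0.005, 0, -0.002, -0.005, 0, 0.01, 0], [-0.004, 0, 0, 0, 0, 0.005, 0], [-0.004, 0, 0, 0, 0, 0.005, 0]]}}

```text
clock: 29.65
position: [577.6, -2.6, 53.0]
ee_rot: [-0.003, -0.704, 0.71, 0.013]
contact_force: [-10.5, 5.5, 9.1]
gripper_width: 13.4
```

```bash
python3 - <<'E'
from h import *
kst(1)
plan([(*knob(1,0),52,-np.pi+T0,0,3)])
E
```

```text
[ -3.8 -45.8] 45.9 0.082
at [577.6  -2.6  53. ] psi 3.119 down 0.9998 j [ 0.28  0.5  -0.32  0.01 -0.77 -0.31] w 13.4 F [-10.5   5.5   9.1] t 29.6
tiltfix [-0.01   0.     0.015]
[[-0.0013,0.0003,-0.0012,0.0,0.0052,0.0,0.0],[-0.0013,0.0003,-0.0012,0.0,0.0052,0.0,0.0],[-0.0013,0.0003,-0.0013,0.0,0.0052,0.0,0.0]]
```

>>> {"name": "play_rows", "arguments": {"series": [[0, 0, 0, 0, 0, 0, 0.03], [0, 0, 0, 0, 0, 0, 0.03], [0.004, -0.02, 0, -0.01, 0, 0.015, 0.03], [0.004, -0.03, 0, 0, 0, 0, 0.03], [0, -0.03, 0, 0, -0.1, 0, 0.045], [0, 0, 0, 0, -0.13, 0, 0.045], [0, 0, 0, 0, -0.13, 0, 0.045], [0, 0, 0, 0, -0.13, 0, 0.045], [0, 0, 0, 0, -0.13, 0, 0.045], [0, 0, 0, 0, -0.13, 0, 0.045]]}}

```text
clock: 30.65
position: [575.9, -2.0, 136.0]
ee_rot: [0.256, -0.657, 0.658, -0.265]
contact_force: [0.3, 0.4, -0.2]
gripper_width: 45.1
```

>>> {"name": "play_rows", "arguments": {"series": [[0, 0, 0, 0, -0.13, 0, 0.045], [0, 0, 0, 0, -0.13, 0, 0.045], [0, 0, 0, 0, -0.13, 0, 0.045], [0, 0, 0, 0, -0.13, 0, 0.045], [0, 0, 0, 0, -0.13, 0, 0.045], [0, 0, 0, 0, -0.13, 0, 0.045], [0, 0, 0, 0, 0, 0, 0.045], [0, 0, 0, 0, 0, 0, 0.045]]}}

```text
clock: 31.45
position: [581.3, -2.2, 135.3]
ee_rot: [0.492, -0.498, 0.506, -0.504]
contact_force: [-0.1, -0.4, -1.0]
gripper_width: 45.0
```

```bash
cat >> h.py <<'E'
def dark(d,b,a,z=66,r=8,th=45):
    """centroid of dark knob near predicted place -> world xy at height of knob centre"""
    u,v=w2pix(d,[*knob(b,a),52]); x0,y0=int(u)-r,int(v)-r
    g=d["color"].max(2)[y0:y0+2*r+1,x0:x0+2*r+1]; m=(g<th).astype(np.uint8)
    n,l,st,c=cv2.connectedComponentsWithStats(m)
    for i in range(1,n):
        if st[i,4]>8: print("  blob area",st[i,4],"world(z52)",pix2w(d,c[i][0]+x0,c[i][1]+y0,52)[:2].round(1),"px",(c[i]+[x0,y0]).round(1))
E
python3 - <<'E'
from h import *
import pickle
plan([(579,1,100,-np.pi/2+T0,45)])
for f in("top","scene"):
    d=cam(f); o=pickle.load(open(f+".pkl","rb")); print(f)
    for b,a in((0,1.57),(1,.07),(2,.72)): print(b,knob(b,a).round(1)); dark(d,b,a)
    print("init b2"); dark(o,2,.72); dark(o,1,.56)
E
```

```text
at [581.3  -2.2 135.3] psi -1.579 down 0.9998 j [ 0.28  0.39 -0.25  0.   -0.91  1.29] w 45.0 F [-0.1 -0.4 -1. ] t 31.4
tiltfix [-0.02  -0.    -0.004]
[[-0.0032,0.0353,-0.0024,0.0,0.0306,0.0,0.045]]
top
0 [545.4 154.5]
1 [578.6   1.2]
  blob area 59 world(z52) [590.3   0.6] px [266.6 166.3]
2 [550.  -97.4]
  blob area 19 world(z52) [550.3 -96.8] px [298.8 178.7]
init b2
  blob area 20 world(z52) [550.3 -97.2] px [299.  178.8]
  blob area 19 world(z52) [559.8   8.1] px [264.2 176.1]
scene
0 [545.4 154.5]
  blob area 37 world(z52) [542.9 154.4] px [332.6 205.6]
1 [578.6   1.2]
  blob area 49 world(z52) [ 5.764e+02 -1.000e-01] px [309.1 231.7]
  blob area 13 world(z52) [602.9   3.6] px [317.8 235. ]
2 [550.  -97.4]
  blob area 56 world(z52) [546.9 -98.9] px [276.5 243.5]
init b2
  blob area 56 world(z52) [546.9 -98.9] px [276.5 243.5]
  blob area 47 world(z52) [557.1   6.4] px [305.1 228. ]
```

>>> {"name": "play_rows", "arguments": {"series": [[-0.003, 0.02, -0.0015, -0.02, 0.027, -0.004, 0.045], [0, 0.02, 0, 0, 0, 0, 0.045], [0, 0.018, 0, 0, 0, 0, 0.045], [0, 0.012, 0, 0, 0, 0, 0.045], [0, 0, 0, 0, 0, 0, 0.045], [0, 0, 0, 0, 0, 0, 0.045]]}}

```text
clock: 32.15
position: [582.4, 1.2, 64.6]
ee_rot: [0.488, -0.509, 0.511, -0.491]
contact_force: [-0.1, 0.2, -0.1]
gripper_width: 44.7
```

```bash
python3 - <<'E'
from h import *
plan([(579.5,1.5,50,-np.pi/2+T0,45)])
E
```

```text
at [582.4   1.2  64.6] psi -1.613 down 1.0 j [ 0.28  0.48 -0.31  0.   -0.78  1.25] w 44.7 F [-0.1  0.2 -0.1] t 32.1
tiltfix [-0.005 -0.    -0.001]
[[-0.0002,0.0146,-0.0029,0.0,-0.0037,0.0,0.045]]
```

>>> {"name": "play_rows", "arguments": {"series": [[0, 0.006, -0.0025, 0, 0, 0, 0.045], [0, 0.006, 0, 0, 0, 0, 0.045], [0, 0, 0, 0, 0, 0, 0.02], [0, 0, 0, 0, 0, 0, 0], [0, 0, 0, 0, 0, 0, 0], [0, 0, 0, 0, 0, 0, 0], [0, 0, 0, 0, 0, 0, 0]]}}

```text
clock: 32.85
position: [581.0, 0.9, 54.3]
ee_rot: [0.487, -0.509, 0.513, -0.492]
contact_force: [0.1, -0.7, -0.7]
gripper_width: 12.8
```

>>> {"name": "play_rows", "arguments": {"series": [[0, 0, 0.006, 0, 0, 0, 0], [0, 0, 0.006, 0, 0, 0, 0]]}}

```text
clock: 33.05
position: [584.9, 0.4, 54.0]
ee_rot: [-0.492, 0.513, -0.508, 0.487]
contact_force: [-14.8, 6.5, 12.5]
gripper_width: 13.0
```

>>> {"name": "play_rows", "arguments": {"series": [[0, 0, 0, 0, 0, 0, 0.03], [0, 0, 0, 0, 0, 0, 0.04], [0, -0.02, 0, 0, 0, 0, 0.04], [0, -0.03, 0, 0, 0, 0, 0.04], [0, -0.03, 0, 0, 0, 0, 0.04], [0, 0, 0, 0, 0, 0, 0.045]]}}

```text
clock: 33.65
position: [588.3, 1.6, 136.4]
ee_rot: [-0.492, 0.512, -0.508, 0.488]
contact_force: [0.8, 0.4, -1.0]
gripper_width: 44.9
```

```bash
python3 - <<'E'
from h import *
d=cam("scene"); dark(d,1,.03); dark(d,2,.72)
plan([(*dk(1,-52,0),130,-np.pi/2+T0,45)])
E
```

```text
blob area 55 world(z52) [580.5  -0. ] px [310.4 232.3]
  blob area 13 world(z52) [602.4   5. ] px [317.9 234.7]
  blob area 56 world(z52) [546.9 -98.9] px [276.5 243.5]
at [586.8   1.5 134.3] psi -1.612 down 0.9999 j [ 0.28  0.41 -0.21 -0.   -0.96  1.25] w 45.1 F [ 0.4 -0.6  0.4] t 33.7
tiltfix [ 0.011 -0.     0.   ]
[[0.0007,0.0043,-0.0052,0.0,-0.0031,0.0,0.045]]
```

```bash
python3 - <<'E'
from h import *
plan([(546,156,110,-np.pi/2+T0,45),(546,156,52,-np.pi/2+T0,45)],step=25)
E
```

```text
at [586.8   1.5 134.3] psi -1.612 down 0.9999 j [ 0.28  0.41 -0.21 -0.   -0.96  1.25] w 45.1 F [ 0.4 -0.6  0.4] t 33.7
tiltfix [ 0.011 -0.     0.   ]
[[-0.0218,0.0035,-0.0067,0.0,-0.0004,0.0,0.045],[-0.0218,0.0035,-0.0067,0.0,-0.0004,0.0,0.045],[-0.0218,0.0035,-0.0067,0.0,-0.0004,0.0,0.045],[-0.0218,0.0035,-0.0067,0.0,-0.0004,0.0,0.045],[-0.0218,0.0035,-0.0067,0.0,-0.0004,0.0,0.045],[-0.0218,0.0035,-0.0067,0.0,-0.0004,0.0,0.045],[-0.0218,0.0035,-0.0067,0.0,-0.0004,0.0,0.045]]
[[-0.0,0.0193,0.0,0.0,-0.0,0.0,0.045],[-0.0,0.0193,0.0,0.0,-0.0,0.0,0.045],[-0.0,0.0193,0.0,0.0,-0.0,0.0,0.045]]
```

>>> {"name": "play_rows", "arguments": {"series": [[-0.021, 0.003, -0.0065, 0.011, 0, 0, 0.045], [-0.021, 0.003, -0.0065, 0, 0, 0, 0.045], [-0.021, 0.003, -0.0065, 0, 0, 0, 0.045], [-0.021, 0.003, -0.0065, 0, 0, 0, 0.045], [-0.021, 0.003, -0.0065, 0, 0, 0, 0.045], [-0.021, 0.003, -0.0065, 0, 0, 0, 0.045], [-0.017, 0.003, -0.005, 0, 0, 0, 0.045], [0, 0, 0, 0, 0, 0, 0.045], [0, 0, 0, 0, 0, 0, 0.045]]}}

```text
clock: 34.6
position: [545.3, 150.0, 104.0]
ee_rot: [-0.491, 0.513, -0.51, 0.486]
contact_force: [-0.4, -0.2, -0.3]
gripper_width: 45.0
```

```bash
python3 - <<'E'
from h import *
plan([(546,156,95,-np.pi/2+T0,45),(546,156,50,-np.pi/2+T0,45)],step=15)
E
```

```text
at [545.3 150.  104. ] psi -1.617 down 1.0 j [ 0.55  0.41 -0.3  -0.   -0.86  0.97] w 45.0 F [-0.4 -0.2 -0.3] t 34.6
tiltfix [ 0.008 -0.     0.003]
[[-0.0061,0.009,0.0004,0.0,-0.008,0.0,0.045]]
[[-0.0,0.015,0.0,0.0,-0.0,0.0,0.045],[-0.0,0.015,0.0,0.0,-0.0,0.0,0.045],[-0.0,0.015,0.0,0.0,-0.0,0.0,0.045]]
```

>>> {"name": "play_rows", "arguments": {"series": [[-0.0055, 0.009, 0.0005, 0.008, -0.007, 0.003, 0.045], [0, 0.015, 0, 0, 0, 0, 0.045], [0, 0.015, 0, 0, 0, 0, 0.045], [0, 0.012, 0, 0, 0, 0, 0.045], [0, 0, 0, 0, 0, 0, 0.045], [0, 0, 0, 0, 0, 0, 0.02], [0, 0, 0, 0, 0, 0, 0], [0, 0, 0, 0, 0, 0, 0], [0, 0, 0, 0, 0, 0, 0], [0, 0, 0, 0, 0, 0, 0]]}}

```text
clock: 35.6
position: [547.5, 151.8, 50.7]
ee_rot: [0.488, -0.511, 0.511, -0.489]
contact_force: [0.1, -0.0, -3.2]
gripper_width: 13.7
```

```bash
python3 - <<'E'
from h import *
kst(0)
plan([(*knob(0,a),52,-np.pi/2+T0,0,2) for a in (1.2,.9,.6,.3)])
E
```

```text
[-39.8  -2.6] 39.9 1.504
at [547.5 151.8  50.7] psi -1.616 down 1.0 j [ 0.56  0.48 -0.35  0.   -0.73  0.97] w 13.7 F [ 0.1 -0.  -3.2] t 35.6
tiltfix [-0.002 -0.    -0.001]
[[0.0063,-0.0006,0.0004,0.0,-0.0032,0.0,0.0],[0.0063,-0.0006,0.0004,0.0,-0.0032,0.0,0.0]]
[[0.0054,-0.0,0.0031,0.0,-0.0,0.0,0.0],[0.0054,-0.0,0.0031,0.0,-0.0,0.0,0.0]]
[[0.0043,-0.0,0.0046,0.0,-0.0,0.0,0.0],[0.0043,-0.0,0.0046,0.0,-0.0,0.0,0.0]]
[[0.0027,-0.0,0.0057,0.0,-0.0,0.0,0.0],[0.0027,-0.0,0.0057,0.0,-0.0,0.0,0.0]]
```

>>> {"name": "play_rows", "arguments": {"series": [[0.007, 0, 0.001, 0, -0.003, 0, 0], [0.007, 0, 0.001, 0, -0.003, 0, 0], [0.007, 0, 0.004, 0, 0, 0, 0], [0.007, 0, 0.004, 0, 0, 0, 0], [0.006, 0, 0.006, 0, 0, 0, 0], [0.006, 0, 0.006, 0, 0, 0, 0]]}}

```text
clock: 36.2
position: [563.3, 121.3, 50.8]
ee_rot: [-0.49, 0.511, -0.503, 0.496]
contact_force: [-5.1, 7.8, -0.9]
gripper_width: 13.4
```

```bash
python3 - <<'E'
from h import *
kst(0)
plan([(*knob(0,a),51,-np.pi/2+T0,0,2) for a in (.6,.3,.1)])
E
```

```text
[-22.8 -32.5] 39.7 0.613
at [563.3 121.3  50.8] psi -1.598 down 0.9999 j [ 0.49  0.49 -0.33 -0.02 -0.75  1.07] w 13.4 F [-5.1  7.8 -0.9] t 36.2
tiltfix [ 0.002  0.    -0.013]
[[0.0011,-0.0001,-0.0004,0.0,0.0054,0.0,0.0],[0.0011,-0.0001,-0.0004,0.0,0.0054,0.0,0.0]]
[[0.0027,-0.0,0.0057,0.0,-0.0,0.0,0.0],[0.0027,-0.0,0.0057,0.0,-0.0,0.0,0.0]]
[[0.0008,-0.0,0.0041,0.0,-0.0,0.0,0.0],[0.0008,-0.0,0.0041,0.0,-0.0,0.0,0.0]]
```

>>> {"name": "play_rows", "arguments": {"series": [[0.003, 0, 0.005, 0, 0.005, -0.013, 0], [0.003, 0, 0.006, 0, 0, 0, 0], [0.002, 0, 0.006, 0, 0, 0, 0], [0.002, 0, 0.006, 0, 0, 0, 0], [0.001, 0, 0.005, 0, 0, 0, 0]]}}

```text
clock: 36.7
position: [581.0, 112.3, 50.5]
ee_rot: [-0.499, 0.512, -0.501, 0.487]
contact_force: [-3.3, 0.7, -1.7]
gripper_width: 13.1
```

```bash
python3 - <<'E'
from h import *
kst(0)
plan([(*knob(0,0),51,-np.pi/2+T0,0,2)])
E
```

```text
[ -4.8 -40.8] 41.1 0.117
at [581.  112.3  50.5] psi -1.598 down 0.9997 j [ 0.46  0.52 -0.27 -0.01 -0.8   1.09] w 13.1 F [-3.3  0.7 -1.7] t 36.7
tiltfix [ 0.023 -0.     0.   ]
[[0.0006,-0.0002,0.0024,0.0,0.0055,0.0,0.0],[0.0006,-0.0002,0.0024,0.0,0.0055,0.0,0.0]]
```

>>> {"name": "play_rows", "arguments": {"series": [[0.0005, 0, 0.006, 0.02, 0, 0, 0], [0, 0, 0.005, 0, 0, 0, 0]]}}

```text
clock: 36.9
position: [584.9, 111.2, 50.4]
ee_rot: [-0.499, 0.51, -0.503, 0.488]
contact_force: [-13.8, 6.1, 6.5]
gripper_width: 13.1
```

>>> {"name": "play_rows", "arguments": {"series": [[0, 0, 0, 0, 0, 0, 0.03], [0, 0, 0, 0, 0, 0, 0.04], [0, -0.02, 0, 0, 0, 0, 0.04], [0, -0.03, 0, 0, 0, 0, 0.04], [0, -0.03, 0, 0, 0, 0, 0.04], [0, 0, 0, 0, 0, 0, 0.045]]}}

```text
clock: 37.5
position: [589.2, 110.5, 134.9]
ee_rot: [-0.498, 0.508, -0.504, 0.489]
contact_force: [0.6, 0.9, 1.5]
gripper_width: 44.8
```

```bash
python3 - <<'E'
from h import *
d=cam("scene"); print(knob(0,0)); dark(d,0,.03); dark(d,1,0)
Y=-np.pi/2+T0
plan([(486,-281.5,120,-np.pi/2+.01,50)],step=35)
E
```

```text
[585.7724876  110.91999178]
  blob area 45 world(z52) [576.6 109.6] px [333.  215.6]
  blob area 10 world(z52) [606.6 116.2] px [343.  218.5]
  blob area 55 world(z52) [ 5.806e+02 -1.000e-01] px [310.4 232.3]
  blob area 15 world(z52) [603.    3.6] px [317.8 235. ]
at [587.7 110.1 132.7] psi -1.596 down 0.9998 j [ 0.45  0.43 -0.18 -0.   -0.98  1.09] w 44.8 F [-0.5  0.4  0.2] t 37.5
tiltfix [ 0.017 -0.     0.006]
[[0.0328,0.0011,-0.0076,0.0,-0.003,0.0,0.05],[0.0328,0.0011,-0.0077,0.0,-0.003,0.0,0.05],[0.0328,0.0011,-0.0078,0.0,-0.003,0.0,0.05],[0.0328,0.0011,-0.0079,0.0,-0.003,0.0,0.05],[0.0327,0.0011,-0.008,0.0,-0.003,0.0,0.05],[0.0327,0.0011,-0.0081,0.0,-0.003,0.0,0.05],[0.0327,0.0011,-0.0082,0.0,-0.003,0.0,0.05],[0.0327,0.0011,-0.0083,0.0,-0.003,0.0,0.05],[0.0327,0.0011,-0.0084,0.0,-0.003,0.0,0.05],[0.0326,0.0011,-0.0085,0.0,-0.003,0.0,0.05],[0.0326,0.0011,-0.0086,0.0,-0.003,0.0,0.05],[0.0326,0.0011,-0.0087,0.0,-0.003,0.0,0.05]]
```

>>> {"name": "play_rows", "arguments": {"series": [[-0.001, 0.02, -0.0075, 0.017, 0.012, 0.006, 0.045], [0, 0.02, 0, 0, 0, 0, 0.045], [0, 0.02, 0, 0, 0, 0, 0.045], [0, 0.014, 0, 0, 0, 0, 0.045], [0, 0, 0, 0, 0, 0, 0.045], [0, 0, 0, 0, 0, 0, 0.045]]}}

```text
clock: 38.15
position: [579.5, 109.2, 54.2]
ee_rot: [0.49, -0.51, 0.51, -0.49]
contact_force: [-0.3, 0.4, 0.6]
gripper_width: 45.2
```

```bash
python3 - <<'E'
from h import *
plan([(580,111.5,51,-np.pi/2+T0,45)],step=15)
E
```

```text
at [579.5 109.2  54.2] psi -1.612 down 1.0 j [ 0.46  0.51 -0.29  0.   -0.77  1.07] w 45.2 F [-0.3  0.4  0.6] t 38.1
tiltfix [-0.  0.  0.]
[[-0.0023,0.0032,0.0004,0.0,-0.0026,0.0,0.045]]
```

>>> {"name": "play_rows", "arguments": {"series": [[-0.002, 0.003, 0, 0, 0, 0, 0.02], [0, 0, 0, 0, 0, 0, 0], [0, 0, 0, 0, 0, 0, 0], [0, 0, 0, 0, 0, 0, 0], [0, 0, 0, 0, 0, 0, 0], [0, 0, 0.006, 0, 0, 0, 0], [0, 0, 0.006, 0, 0, 0, 0], [0, 0, 0.004, 0, 0, 0, 0]]}}

```text
clock: 38.95
position: [589.8, 110.3, 51.7]
ee_rot: [-0.494, 0.512, -0.507, 0.486]
contact_force: [-11.9, 6.1, 6.5]
gripper_width: 13.3
```

>>> {"name": "play_rows", "arguments": {"series": [[0, 0, 0, 0, 0, 0, 0.03], [0, 0, 0, 0, 0, 0, 0.04], [0, -0.02, 0, 0, 0, 0, 0.04], [0, -0.03, 0, 0, 0, 0, 0.04], [0, -0.03, 0, 0, 0, 0, 0.04], [0, 0, 0, 0, 0, 0, 0.045]]}}

```text
clock: 39.55
position: [595.1, 110.6, 135.7]
ee_rot: [-0.492, 0.511, -0.509, 0.488]
contact_force: [-0.1, 0.7, 0.5]
gripper_width: 44.9
```

```bash
python3 - <<'E'
from h import *
d=cam("scene"); dark(d,0,.03); dark(d,1,0)
plan([(486,-281.5,120,-np.pi/2+.01,50)],step=35)
E
```

```text
blob area 43 world(z52) [584.9 108.3] px [335.1 216.8]
  blob area 10 world(z52) [606.6 116.2] px [343.  218.5]
  blob area 54 world(z52) [580.3  -0. ] px [310.3 232.3]
  blob area 14 world(z52) [602.9   4. ] px [317.9 234.9]
at [593.7 110.3 133.5] psi -1.611 down 0.9999 j [ 0.45  0.44 -0.17 -0.   -0.97  1.08] w 45.2 F [-0.4  0.3 -0.7] t 39.6
tiltfix [ 0.01  -0.     0.003]
[[0.033,0.0011,-0.0076,0.0,-0.0042,0.0,0.05],[0.033,0.0011,-0.0078,0.0,-0.0042,0.0,0.05],[0.0329,0.0011,-0.0079,0.0,-0.0042,0.0,0.05],[0.0329,0.0011,-0.0081,0.0,-0.0042,0.0,0.05],[0.0328,0.0011,-0.0082,0.0,-0.0042,0.0,0.05],[0.0328,0.0011,-0.0083,0.0,-0.0042,0.0,0.05],[0.0328,0.0011,-0.0085,0.0,-0.0042,0.0,0.05],[0.0327,0.0011,-0.0086,0.0,-0.0042,0.0,0.05],[0.0327,0.0011,-0.0088,0.0,-0.0042,0.0,0.05],[0.0327,0.0011,-0.0089,0.0,-0.0042,0.0,0.05],[0.0326,0.0011,-0.009,0.0,-0.0042,0.0,0.05],[0.0326,0.0011,-0.0092,0.0,-0.0042,0.0,0.05]]
```

>>> {"name": "play_rows", "arguments": {"series": [[0.033, 0, -0.0076, 0.01, -0.004, 0.003, 0.05], [0.033, 0, -0.0078, 0, -0.004, 0, 0.05], [0.033, 0, -0.0079, 0, -0.004, 0, 0.05], [0.033, 0, -0.0081, 0, -0.004, 0, 0.05], [0.033, 0, -0.0082, 0, -0.004, 0, 0.05], [0.033, 0, -0.0083, 0, -0.004, 0, 0.05], [0.033, 0, -0.0085, 0, -0.004, 0, 0.05], [0.033, 0, -0.0086, 0, -0.004, 0, 0.05], [0.033, 0, -0.0088, 0, -0.004, 0, 0.05], [0.033, 0, -0.0089, 0, -0.004, 0, 0.05]]}}

```text
clock: 40.6
position: [500.3, -227.3, 126.1]
ee_rot: [0.503, -0.5, 0.497, -0.5]
contact_force: [0.6, -0.1, -0.3]
gripper_width: 49.7
```

>>> {"name": "play_rows", "arguments": {"series": [[0.025, 0, -0.009, 0, -0.004, 0, 0.05], [0.01, 0, -0.006, 0, -0.004, 0, 0.05], [0, 0, 0, 0, 0, 0, 0.05], [0, 0, 0, 0, 0, 0, 0.05]]}}

```text
clock: 41.0
position: [482.2, -267.0, 123.0]
ee_rot: [0.504, -0.501, 0.496, -0.5]
contact_force: [0.6, -0.9, -0.8]
gripper_width: 50.2
```

```bash
python3 - <<'E'
from h import *
import pickle
plan([(486,-281.5,100,-np.pi/2+.01,50)],step=35)
d=cam("top"); pickle.dump(d,open("top2.pkl","wb"))
save(d,"pics/t8.png",(208,140,308,198),8)
dark(d,0,0); dark(d,1,0)
E
```

```text
at [ 482.2 -267.   123. ] psi -1.563 down 1.0 j [-0.21  0.37 -0.32  0.   -0.89  1.79] w 50.2 F [ 0.6 -0.9 -0.8] t 41.0
tiltfix [ 0.009  0.    -0.001]
[[0.0145,0.023,0.0037,0.0,-0.0025,0.0,0.05]]
  blob area 56 world(z52) [595.4 108.8] px [231.  165.1]
  blob area 60 world(z52) [ 5.914e+02 -5.000e-01] px [267. 166.]
```

View pics/t8.png

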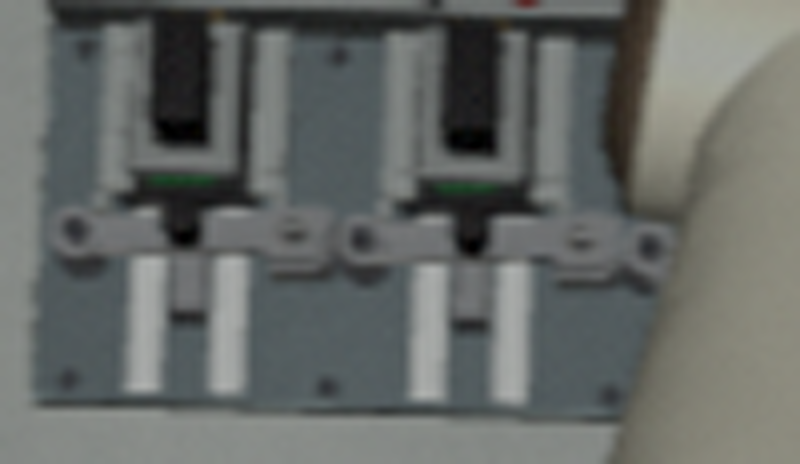

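```bash
python3 - <<'E'
from h import *
import pickle
d=pickle.load(open("top2.pkl","rb")); A=(208,140,8)
for n,p,z,m in(("piv0",(77,230),38,dk(0,-52,42)),("piv1",(362,240),38,dk(1,-52,42)),("piv2",(650,248),38,dk(2,-52,42)),("cl0",(293,233),46,dk(0,-52,-42)),("cl1",(580,240),46,dk(1,-52,-42)),("plateBL",(35,402),12,dk(0,-112,60))):
    w=pix2w(d,*cp(*p,*A),z)[:2]; print(n,w.round(1),m.round(1))
g=pickle.load(open("top.pkl","rb"))
# pins: bright/dark heads in initial view; refine by template: print click-based line
for p in [(133,78),(138,151),(142,223),(146,296)]:
    print(pix2w(g,*cp(p[0]-133+135-4,p[1]+13,340,185,6),42)[:2].round(1))
E
```

```text
piv0 [589.3 152.5] [587.4 152.9]
piv1 [584.2  43.2] [583.2  43. ]
piv2 [579.8 -67.3] [578.9 -66.9]
cl0 [585.1  69.1] [584.2  69. ]
cl1 [581.2 -40.4] [579.9 -41. ]
plateBL [527.7 171. ] [528.1 173.2]
[ 485.3 -285.6]
[ 447.8 -286.5]
[ 411.3 -286.9]
[ 374.5 -287.3]
```

```bash
sed -i 's/633.5,-1.0/634.7,-1.0/' h.py; python3 - <<'E'
from h import *
import pickle
g=pickle.load(open("top.pkl","rb")); s=pickle.load(open("scene.pkl","rb"))
a=cv2.resize(g["color"][190:248,348:372,::-1],None,fx=10,fy=10,interpolation=cv2.INTER_CUBIC)
b=cv2.resize(s["color"][235:291,165:220,::-1],None,fx=10,fy=10,interpolation=cv2.INTER_CUBIC)
im=np.zeros((600,800,3),np.uint8); im[:a.shape[0],:a.shape[1]]=a; im[:b.shape[0],245:245+b.shape[1]]=b
cv2.imwrite("pics/pins.png",im)
E
```

```text
(no output)
```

View pics/pins.png

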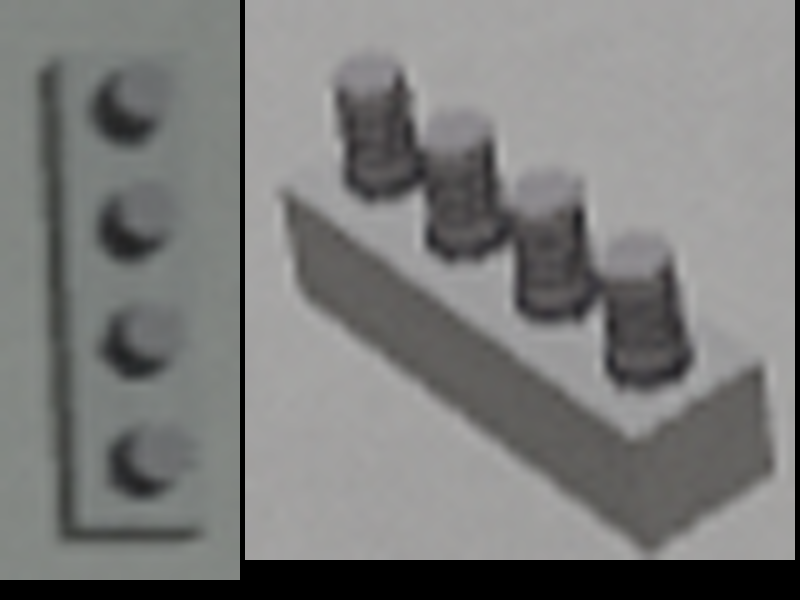

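```bash
python3 - <<'E'
from h import *
import pickle
g=pickle.load(open("top.pkl","rb")); s=pickle.load(open("scene.pkl","rb"))
for p in [(148,88),(153,208),(158,328),(166,447)]: print("top",pix2w(g,*cp(*p,348,190,10),72)[:2].round(1))
for p in [(48,55),(45,535),(70,535),(200,530)]: print("  c",p,pix2w(g,*cp(*p,348,190,10),0 if p[0]>60 or 1 else 38)[:2].round(1),pix2w(g,*cp(*p,348,190,10),38)[:2].round(1))
for p in [(370,73),(460,130),(547,190),(638,255)]: print("scene",pix2w(s,*cp(p[0]-245,p[1],165,235,10),72)[:2].round(1))
for p in [(632,440),(765,362),(283,192)]: print("holder corner z38",pix2w(s,*cp(p[0]-245,p[1],165,235,10),38)[:2].round(1))
plan([(486,-283,100,-np.pi/2+.01,50)],step=35)
E
```

```text
top [ 483.5 -283.3]
top [ 447.3 -283.2]
top [ 411.4 -283.1]
top [ 376.1 -284. ]
  c (48, 55) [ 508.9 -265.3] [ 501.  -259.3]
  c (45, 535) [ 358.8 -258.5] [ 354.4 -252.7]
  c (70, 535) [ 358.7 -266.1] [ 354.4 -260.1]
  c (200, 530) [ 359.8 -306. ] [ 355.4 -299.1]
scene [ 373.8 -283.8]
scene [ 410.2 -282.7]
scene [ 445.6 -282.8]
scene [ 481.8 -283.5]
holder corner z38 [ 499.7 -304. ]
holder corner z38 [ 501.3 -264.5]
holder corner z38 [ 358.2 -305.4]
at [ 482.3 -266.7  123. ] psi -1.563 down 1.0 j [-0.21  0.37 -0.32  0.   -0.89  1.79] w 49.9 F [ 0.1  0.5 -0.1] t 41.0
tiltfix [ 0.009  0.    -0.001]
[[0.0163,0.023,0.0036,0.0,-0.0019,0.0,0.05]]
```

>>> {"name": "play_rows", "arguments": {"series": [[0.015, 0.015, 0.001, 0.009, 0.005, 0, 0.045], [0.001, 0.015, 0, 0, 0, 0, 0.045], [0, 0, 0, 0, 0, 0, 0.045], [0, 0, 0, 0, 0, 0, 0.045]]}}

```text
clock: 41.45
position: [486.4, -279.3, 93.2]
ee_rot: [-0.502, 0.497, -0.498, 0.503]
contact_force: [0.4, 0.1, -0.5]
gripper_width: 45.1
```

```bash
python3 - <<'E'
from h import *
plan([(483.5,-283.3,46,-1.575,45,3)],step=35)
E
```

```text
at [ 486.4 -279.3   93.2] psi -1.561 down 1.0 j [-0.23  0.41 -0.33 -0.   -0.82  1.81] w 45.1 F [ 0.4  0.1 -0.5] t 41.5
tiltfix [-0.003 -0.    -0.   ]
[[0.0013,0.0157,-0.001,0.0,0.0048,0.0,0.045],[0.0013,0.0157,-0.001,0.0,0.0048,0.0,0.045],[0.0013,0.0157,-0.001,0.0,0.0048,0.0,0.045]]
```

>>> {"name": "play_rows", "arguments": {"series": [[0.003, 0.014, -0.0025, 0, 0.008, 0, 0.045], [0, 0.014, 0, 0, 0, 0, 0.045], [0, 0.012, 0, 0, 0, 0, 0.045], [0, 0, 0, 0, 0, 0, 0.045], [0, 0, 0, 0, 0, 0, 0.045]]}}

```text
clock: 41.95
position: [488.3, -280.2, 55.9]
ee_rot: [-0.5, 0.495, -0.501, 0.504]
contact_force: [-0.0, -0.1, -0.1]
gripper_width: 45.2
```

```bash
python3 - <<'E'
from h import *
plan([(483.5,-283.3,46.5,-1.575,45,1)],step=35)
E
```

```text
at [ 488.3 -280.2   55.9] psi -1.563 down 1.0 j [-0.23  0.46 -0.37 -0.   -0.73  1.81] w 45.2 F [-0.  -0.1 -0.1] t 42.0
tiltfix [-0.01   0.     0.002]
[[0.003,0.0094,-0.0048,0.0,0.0122,0.0,0.045]]
```

>>> {"name": "play_rows", "arguments": {"series": [[0.003, 0.003, -0.005, -0.01, 0.01, 0, 0.045], [0, 0.004, 0, 0, 0, 0, 0.045], [0, 0, 0, 0, 0, 0, 0.045], [0, 0, 0, 0, 0, 0, 0.045]]}}

```text
clock: 42.35
position: [484.1, -283.7, 50.1]
ee_rot: [0.5, -0.499, 0.502, -0.499]
contact_force: [0.2, 0.0, 0.5]
gripper_width: 45.2
```

>>> {"name": "play_rows", "arguments": {"series": [[0, 0.003, -0.0005, 0, 0, 0, 0.045], [0, 0, 0, 0, 0, 0, 0.03], [0, 0, 0, 0, 0, 0, 0], [0, 0, 0, 0, 0, 0, 0], [0, 0, 0, 0, 0, 0, 0], [0, 0, 0, 0, 0, 0, 0]]}}

```text
clock: 42.95
position: [483.8, -283.6, 47.4]
ee_rot: [0.5, -0.499, 0.502, -0.499]
contact_force: [-0.7, 0.4, 0.4]
gripper_width: 16.0
```

```bash
python3 - <<'E'
from h import *
c=dk(1,-52,-42); print(c, dk(0,-52,-42))
plan([(484,-283.5,125,-1.573,0,3),(*c,125,-np.pi/2+T0,0)],step=30)
E
```

```text
[581.12193318 -40.96737114] [585.35588703  68.95111518]
at [ 483.8 -283.6   47.4] psi -1.573 down 1.0 j [-0.24  0.48 -0.38  0.   -0.71  1.81] w 16.0 F [-0.7  0.4  0.4] t 43.0
tiltfix [-0.003  0.     0.003]
[[-0.0,-0.0259,0.0001,0.0,-0.0001,0.0,0.0],[-0.0,-0.0259,0.0001,0.0,-0.0001,0.0,0.0],[-0.0,-0.0259,0.0001,0.0,-0.0001,0.0,0.0]]
[[-0.027,-0.0,0.0107,0.0,0.004,0.0,0.0],[-0.027,-0.0,0.0106,0.0,0.004,0.0,0.0],[-0.0271,-0.0,0.0105,0.0,0.004,0.0,0.0],[-0.0271,-0.0,0.0104,0.0,0.004,0.0,0.0],[-0.0271,-0.0,0.0103,0.0,0.004,0.0,0.0],[-0.0272,-0.0,0.0102,0.0,0.004,0.0,0.0],[-0.0272,-0.0,0.0101,0.0,0.004,0.0,0.0],[-0.0273,-0.0,0.01,0.0,0.004,0.0,0.0],[-0.0273,-0.0,0.0099,0.0,0.004,0.0,0.0]]
```

>>> {"name": "play_rows", "arguments": {"series": [[0, -0.02, 0, 0, 0, 0, 0], [0, -0.026, 0, 0, 0, 0, 0], [0, -0.026, 0, 0, 0, 0, 0], [-0.025, 0, 0.01, 0, 0.004, 0, 0], [-0.027, 0, 0.0105, 0, 0.004, 0, 0], [-0.027, 0, 0.0105, 0, 0.004, 0, 0], [-0.027, 0, 0.0105, 0, 0.004, 0, 0], [-0.027, 0, 0.0105, 0, 0.004, 0, 0], [-0.027, 0, 0.0105, 0, 0.004, 0, 0], [-0.027, 0, 0.0105, 0, 0.004, 0, 0]]}}

```text
clock: 43.95
position: [561.3, -95.1, 120.3]
ee_rot: [0.49, -0.508, 0.512, -0.49]
contact_force: [0.6, -0.7, -0.7]
gripper_width: 16.2
```

```bash
python3 - <<'E'
from h import *
c=dk(1,-52,-42)
plan([(*c,115,-np.pi/2+T0,0)],step=20)
E
```

```text
at [561.3 -95.1 120.3] psi -1.61 down 1.0 j [ 0.12  0.39 -0.29  0.01 -0.89  1.41] w 16.2 F [ 0.6 -0.7 -0.7] t 44.0
tiltfix [-0.004  0.     0.004]
[[-0.0183,0.0018,0.0059,0.0,-0.0004,0.0,0.0],[-0.0183,0.0018,0.0059,0.0,-0.0004,0.0,0.0],[-0.0183,0.0018,0.0059,0.0,-0.0004,0.0,0.0]]
```

>>> {"name": "play_rows", "arguments": {"series": [[-0.018, 0.002, 0.006, 0, 0, 0, 0], [-0.017, 0.002, 0.006, 0, 0, 0, 0], [-0.012, 0.002, 0.004, 0, 0, 0, 0], [0, 0, 0, 0, 0, 0, 0], [0, 0, 0, 0, 0, 0, 0]]}}

```text
clock: 44.45
position: [580.5, -44.1, 112.8]
ee_rot: [0.492, -0.507, 0.51, -0.491]
contact_force: [0.4, -0.1, -1.4]
gripper_width: 16.3
```

```bash
python3 - <<'E'
from h import *
c=dk(1,-52,-42)
plan([(*c,100,-np.pi/2+T0,0)],step=20)
E
```

```text
at [580.5 -44.1 112.8] psi -1.606 down 1.0 j [ 0.2   0.42 -0.26  0.01 -0.89  1.33] w 16.3 F [ 0.4 -0.1 -1.4] t 44.5
tiltfix [-0.003  0.     0.004]
[[-0.0032,0.0128,0.0005,0.0,0.0034,0.0,0.0]]
```

>>> {"name": "play_rows", "arguments": {"series": [[-0.0027, 0.005, 0, 0, 0.003, 0, 0], [0, 0.008, 0, 0, 0, 0, 0], [0, 0.006, 0, 0, 0, 0, 0], [0, 0, 0, 0, 0, 0, 0], [0, 0, 0, 0, 0, 0, 0]]}}

```text
clock: 44.95
position: [579.1, -44.1, 91.6]
ee_rot: [0.49, -0.509, 0.512, -0.488]
contact_force: [0.6, -0.4, -0.4]
gripper_width: 16.0
```

```bash
python3 - <<'E'
from h import *
c=dk(1,-52,-42)
plan([(*c,87,-np.pi/2+T0,0)],step=20)
# pin tip in images vs clevis: blob-free check, save crops for numeric use
E
```

```text
at [579.1 -44.1  91.6] psi -1.613 down 1.0 j [ 0.21  0.45 -0.29  0.01 -0.84  1.32] w 16.0 F [ 0.6 -0.4 -0.4] t 45.0
tiltfix [-0.001  0.     0.004]
[[-0.0033,0.0046,0.0019,0.0,-0.0038,0.0,0.0]]
```

>>> {"name": "play_rows", "arguments": {"series": [[-0.003, 0, 0.002, 0, -0.003, 0.004, 0], [-0.001, 0, 0.0005, 0, 0, 0, 0], [0, 0, 0, 0, 0, 0, 0], [0, 0, 0, 0, 0, 0, 0]]}}

```text
clock: 45.35
position: [582.5, -40.1, 92.1]
ee_rot: [0.49, -0.509, 0.51, -0.491]
contact_force: [-0.1, 0.2, -0.4]
gripper_width: 15.7
```

```bash
python3 - <<'E'
from h import *
c=dk(1,-52,-42)
plan([(*c,87,-np.pi/2+T0,0)],step=20)
E
```

```text
at [582.5 -40.1  92.1] psi -1.61 down 1.0 j [ 0.21  0.45 -0.28  0.   -0.84  1.32] w 15.7 F [-0.1  0.2 -0.4] t 45.4
tiltfix [-0.002  0.     0.   ]
[[0.0009,0.0051,-0.0013,0.0,-0.0008,0.0,0.0]]
```

>>> {"name": "play_rows", "arguments": {"series": [[0.0009, 0.003, -0.0013, 0, 0, 0, 0], [0, 0.003, 0, 0, 0, 0, 0], [0, 0.003, 0, 0, 0, 0, 0]]}}

```text
clock: 45.65
position: [581.4, -40.9, 83.2]
ee_rot: [0.489, -0.509, 0.51, -0.491]
contact_force: [0.3, -0.6, -1.1]
gripper_width: 15.7
```

>>> {"name": "play_rows", "arguments": {"series": [[0, 0.003, 0, 0, 0, 0, 0], [0, 0.003, 0, 0, 0, 0, 0], [0, 0.003, 0, 0, 0, 0, 0]]}}

```text
clock: 45.95
position: [581.6, -40.9, 73.3]
ee_rot: [0.489, -0.509, 0.511, -0.491]
contact_force: [1.0, -0.4, -0.1]
gripper_width: 16.1
```

>>> {"name": "play_rows", "arguments": {"series": [[0, 0.003, 0, 0, 0, 0, 0], [0, 0.003, 0, 0, 0, 0, 0], [0, 0.003, 0, 0, 0, 0, 0]]}}

```text
clock: 46.25
position: [581.9, -40.9, 63.6]
ee_rot: [0.489, -0.509, 0.511, -0.491]
contact_force: [-0.5, 0.5, 0.4]
gripper_width: 16.1
```

>>> {"name": "play_rows", "arguments": {"series": [[0, 0.003, 0, 0, 0, 0, 0], [0, 0.003, 0, 0, 0, 0, 0], [0, 0.003, 0, 0, 0, 0, 0]]}}

```text
clock: 46.55
position: [582.0, -40.9, 55.2]
ee_rot: [0.49, -0.508, 0.51, -0.491]
contact_force: [-8.1, 2.6, 23.8]
gripper_width: 16.3
```

>>> {"name": "play_rows", "arguments": {"series": [[0, 0, 0, 0, 0, 0, 0.03], [0, 0, 0, 0, 0, 0, 0.03], [0, -0.02, 0, 0, 0, 0, 0.03], [0, -0.03, 0, 0, 0, 0, 0.03], [0, -0.03, 0, 0, 0, 0, 0.04]]}}

```text
clock: 47.05
position: [578.2, -41.2, 131.8]
ee_rot: [-0.493, 0.511, -0.508, 0.487]
contact_force: [-0.1, -0.5, -0.6]
gripper_width: 39.8
```

>>> {"name": "play_rows", "arguments": {"series": [[0.0245, 0, -0.0125, 0, -0.004, 0, 0.045], [0.0245, 0, -0.0125, 0, -0.004, 0, 0.045], [0.0245, 0, -0.0125, 0, -0.004, 0, 0.045], [0.0245, 0, -0.0125, 0, -0.004, 0, 0.045], [0.0245, 0, -0.0125, 0, -0.004, 0, 0.045], [0.0245, 0, -0.0125, 0, -0.004, 0, 0.045], [0.0245, 0, -0.0125, 0, -0.004, 0, 0.045], [0.0245, 0, -0.0125, 0, -0.004, 0, 0.045], [0.0245, 0, -0.0125, 0, -0.004, 0, 0.045], [0.0245, 0, -0.0125, 0, 0, 0, 0.045]]}}

```text
clock: 48.05
position: [448.7, -289.7, 136.2]
ee_rot: [-0.501, 0.497, -0.5, 0.502]
contact_force: [-0.3, -0.4, -0.1]
gripper_width: 44.8
```

>>> {"name": "play_rows", "arguments": {"series": [[0, 0, 0, 0, 0, 0, 0.045], [0, 0, 0, 0, 0, 0, 0.045]]}}

```text
clock: 48.25
position: [446.8, -291.9, 135.7]
ee_rot: [-0.5, 0.499, -0.501, 0.501]
contact_force: [-0.6, 0.3, -0.1]
gripper_width: 45.2
```

```bash
python3 - <<'E'
from h import *
plan([(447.5,-283.3,70,-1.573,45)],step=16)
E
```

```text
at [ 446.8 -291.9  135.7] psi -1.57 down 1.0 j [-0.27  0.32 -0.35 -0.   -0.89  1.85] w 45.2 F [-0.6  0.3 -0.1] t 48.2
tiltfix [-0.003  0.     0.001]
[[-0.0017,0.0131,0.0001,0.0,0.0006,0.0,0.045],[-0.0017,0.0131,0.0001,0.0,0.0006,0.0,0.045],[-0.0017,0.0131,0.0001,0.0,0.0006,0.0,0.045],[-0.0017,0.0131,0.0001,0.0,0.0006,0.0,0.045],[-0.0017,0.0131,0.0001,0.0,0.0006,0.0,0.045]]
```

>>> {"name": "play_rows", "arguments": {"series": [[-0.008, 0.01, 0, 0, 0, 0, 0.045], [0, 0.014, 0, 0, 0, 0, 0.045], [0, 0.015, 0, 0, 0, 0, 0.045], [0, 0.015, 0, 0, 0, 0, 0.045], [0, 0.012, 0, 0, 0, 0, 0.045], [0, 0, 0, 0, 0, 0, 0.045], [0, 0, 0, 0, 0, 0, 0.045]]}}

```text
clock: 48.95
position: [448.8, -275.5, 64.1]
ee_rot: [-0.502, 0.498, -0.498, 0.503]
contact_force: [-0.0, 0.1, 0.9]
gripper_width: 44.8
```

```bash
python3 - <<'E'
from h import *
plan([(447.5,-283.3,48,-1.573,45)],step=16)
E
```

```text
at [ 448.8 -275.5   64.1] psi -1.562 down 1.0 j [-0.24  0.41 -0.44 -0.   -0.72  1.82] w 44.8 F [-0.   0.1  0.9] t 49.0
tiltfix [-0.002 -0.    -0.001]
[[0.0039,0.0081,-0.0007,0.0,0.0056,0.0,0.045],[0.0039,0.0081,-0.0006,0.0,0.0056,0.0,0.045]]
```

>>> {"name": "play_rows", "arguments": {"series": [[0.006, 0.002, -0.001, 0, 0.01, 0, 0.045], [0, 0.004, 0, 0, 0, 0, 0.045], [0, 0.004, 0, 0, 0, 0, 0.045], [0, 0, 0, 0, 0, 0, 0.045], [0, 0, 0, 0, 0, 0, 0.045]]}}

```text
clock: 49.45
position: [449.3, -281.5, 54.9]
ee_rot: [0.499, -0.499, 0.501, -0.501]
contact_force: [0.5, -0.5, 0.9]
gripper_width: 45.2
```

```bash
python3 - <<'E'
from h import *
plan([(447.5,-283.3,47.4,-1.573,45)],step=16)
E
```

```text
at [ 449.3 -281.5   54.9] psi -1.571 down 1.0 j [-0.25  0.42 -0.45 -0.   -0.7   1.83] w 45.2 F [ 0.5 -0.5  0.9] t 49.5
tiltfix [-0.005 -0.    -0.   ]
[[0.0018,0.0075,-0.0018,0.0,0.0016,0.0,0.045]]
```

>>> {"name": "play_rows", "arguments": {"series": [[0.0012, 0.003, -0.0017, -0.004, 0, 0, 0.045], [0, 0.0035, 0, 0, 0, 0, 0.045], [0, 0, 0, 0, 0, 0, 0.045], [0, 0, 0, 0, 0, 0, 0.02], [0, 0, 0, 0, 0, 0, 0], [0, 0, 0, 0, 0, 0, 0], [0, 0, 0, 0, 0, 0, 0], [0, 0, 0, 0, 0, 0, 0]]}}

```text
clock: 50.25
position: [447.6, -283.1, 48.3]
ee_rot: [0.499, -0.5, 0.501, -0.5]
contact_force: [0.7, -0.4, 0.1]
gripper_width: 16.0
```

```bash
python3 - <<'E'
from h import *
c=dk(0,-52,-42)
plan([(447.5,-283.3,130,-1.573,0,3),(*c,130,-np.pi/2+T0,0)],step=38)
E
```

```text
at [ 447.6 -283.1   48.3] psi -1.572 down 1.0 j [-0.26  0.43 -0.45 -0.   -0.68  1.83] w 16.0 F [ 0.7 -0.4  0.1] t 50.2
tiltfix [-0.002  0.     0.   ]
[[0.0001,-0.0272,-0.0,0.0,0.0004,0.0,0.0],[0.0001,-0.0272,-0.0,0.0,0.0004,0.0,0.0],[0.0001,-0.0272,-0.0,0.0,0.0004,0.0,0.0]]
[[-0.0353,-0.0,0.0137,0.0,0.0036,0.0,0.0],[-0.0353,-0.0,0.0136,0.0,0.0036,0.0,0.0],[-0.0354,-0.0,0.0135,0.0,0.0036,0.0,0.0],[-0.0354,-0.0,0.0133,0.0,0.0036,0.0,0.0],[-0.0355,-0.0,0.0132,0.0,0.0036,0.0,0.0],[-0.0355,-0.0,0.0131,0.0,0.0036,0.0,0.0],[-0.0355,-0.0,0.0129,0.0,0.0036,0.0,0.0],[-0.0356,-0.0,0.0128,0.0,0.0036,0.0,0.0],[-0.0356,-0.0,0.0127,0.0,0.0036,0.0,0.0],[-0.0357,-0.0,0.0125,0.0,0.0036,0.0,0.0]]
```

>>> {"name": "play_rows", "arguments": {"series": [[0, -0.02, 0, 0, 0, 0, 0], [0, -0.028, 0, 0, 0, 0, 0], [0, -0.028, 0, 0, 0, 0, 0], [0, -0.015, 0, 0, 0, 0, 0], [-0.02, 0, 0.008, 0, 0, 0, 0]]}}

```text
clock: 50.75
position: [454.9, -263.6, 141.2]
ee_rot: [-0.499, 0.501, -0.501, 0.499]
contact_force: [-0.2, -0.2, -1.4]
gripper_width: 16.2
```

>>> {"name": "play_rows", "arguments": {"series": [[-0.035, 0, 0.0135, 0, 0.0036, 0, 0], [-0.035, 0, 0.0135, 0, 0.0036, 0, 0], [-0.035, 0, 0.0135, 0, 0.0036, 0, 0], [-0.035, 0, 0.0135, 0, 0.0036, 0, 0], [-0.035, 0, 0.013, 0, 0.0036, 0, 0], [-0.035, 0, 0.013, 0, 0.0036, 0, 0], [-0.035, 0, 0.013, 0, 0.0036, 0, 0], [-0.035, 0, 0.0125, 0, 0.0036, 0, 0], [-0.015, 0, 0.006, 0, 0.0036, 0, 0], [0, 0, 0, 0, 0, 0, 0]]}}

```text
clock: 51.75
position: [575.4, 42.3, 141.6]
ee_rot: [-0.489, 0.51, -0.51, 0.491]
contact_force: [0.1, -1.1, -1.2]
gripper_width: 15.7
```

```bash
python3 - <<'E'
from h import *
c=dk(0,-52,-42)
plan([(*c,115,-np.pi/2+T0,0)],step=20)
E
```

```text
at [575.4  42.3 141.6] psi -1.61 down 1.0 j [ 0.35  0.38 -0.24 -0.   -0.95  1.18] w 15.7 F [ 0.1 -1.1 -1.2] t 51.8
tiltfix [-0.001 -0.    -0.002]
[[-0.0135,0.0133,0.0044,0.0,-0.0004,0.0,0.0],[-0.0135,0.0133,0.0044,0.0,-0.0004,0.0,0.0]]
```

>>> {"name": "play_rows", "arguments": {"series": [[-0.012, 0.01, 0.004, 0, 0, 0, 0], [-0.01, 0.01, 0.004, 0, 0, 0, 0], [0, 0.01, 0, 0, 0, 0, 0], [0, 0.005, 0, 0, 0, 0, 0], [0, 0, 0, 0, 0, 0, 0], [0, 0, 0, 0, 0, 0, 0]]}}

```text
clock: 52.35
position: [582.3, 61.8, 101.6]
ee_rot: [-0.49, 0.512, -0.51, 0.488]
contact_force: [0.4, -0.4, -0.7]
gripper_width: 15.8
```

```bash
python3 - <<'E'
from h import *
c=dk(0,-52,-42)
plan([(*c,94,-np.pi/2+T0,0)],step=20)
E
```

```text
at [582.3  61.8 101.6] psi -1.615 down 1.0 j [ 0.38  0.44 -0.26 -0.   -0.88  1.15] w 15.8 F [ 0.4 -0.4 -0.7] t 52.4
tiltfix [ 0.005 -0.     0.   ]
[[-0.0073,0.0076,0.0028,0.0,-0.0054,0.0,0.0]]
```

>>> {"name": "play_rows", "arguments": {"series": [[-0.006, 0.003, 0.0025, 0.005, -0.005, 0, 0], [0, 0.003, 0, 0, 0, 0, 0], [0, 0, 0, 0, 0, 0, 0], [0, 0, 0, 0, 0, 0, 0]]}}

```text
clock: 52.75
position: [585.7, 67.6, 96.1]
ee_rot: [0.489, -0.509, 0.51, -0.491]
contact_force: [-0.3, 0.7, -0.4]
gripper_width: 15.6
```

```bash
python3 - <<'E'
from h import *
c=dk(0,-52,-42)
plan([(*c,90,-np.pi/2+T0,0)],step=20)
E
```

```text
at [585.7  67.6  96.1] psi -1.61 down 1.0 j [ 0.39  0.45 -0.26  0.   -0.86  1.14] w 15.6 F [-0.3  0.7 -0.4] t 52.8
tiltfix [-0.003 -0.    -0.   ]
[[-0.0014,0.0061,-0.0004,0.0,-0.001,0.0,0.0]]
```

>>> {"name": "play_rows", "arguments": {"series": [[-0.0013, 0.003, -0.0005, 0, 0, 0, 0], [0, 0.003, 0, 0, 0, 0, 0], [0, 0.003, 0, 0, 0, 0, 0]]}}

```text
clock: 53.05
position: [585.7, 69.2, 87.4]
ee_rot: [0.489, -0.509, 0.511, -0.491]
contact_force: [0.4, 0.4, -0.7]
gripper_width: 16.2
```

>>> {"name": "play_rows", "arguments": {"series": [[0, 0.002, 0, 0, 0, 0, 0], [0, 0.002, 0, 0, 0, 0, 0]]}}

```text
clock: 53.25
position: [585.5, 69.1, 82.7]
ee_rot: [0.489, -0.509, 0.511, -0.491]
contact_force: [-0.2, 0.3, -1.2]
gripper_width: 15.6
```

Aligned; tip is about 3.5 mm into the cheek without force. Continue down.

>>> {"name": "play_rows", "arguments": {"series": [[0, 0.003, 0, 0, 0, 0, 0], [0, 0.003, 0, 0, 0, 0, 0], [0, 0.003, 0, 0, 0, 0, 0]]}}

```text
clock: 53.55
position: [585.9, 69.2, 73.1]
ee_rot: [0.489, -0.509, 0.511, -0.492]
contact_force: [0.1, 0.6, -0.3]
gripper_width: 16.0
```

>>> {"name": "play_rows", "arguments": {"series": [[0, 0.003, 0, 0, 0, 0, 0], [0, 0.003, 0, 0, 0, 0, 0], [0, 0.003, 0, 0, 0, 0, 0]]}}

```text
clock: 53.85
position: [586.0, 69.2, 63.4]
ee_rot: [0.489, -0.509, 0.511, -0.492]
contact_force: [-1.4, 0.5, -0.2]
gripper_width: 15.7
```

>>> {"name": "play_rows", "arguments": {"series": [[0, 0.003, 0, 0, 0, 0, 0], [0, 0.003, 0, 0, 0, 0, 0], [0, 0.003, 0, 0, 0, 0, 0]]}}

```text
clock: 54.15
position: [586.3, 69.2, 56.0]
ee_rot: [0.489, -0.508, 0.511, -0.492]
contact_force: [-10.4, 1.2, 27.9]
gripper_width: 15.9
```

>>> {"name": "play_rows", "arguments": {"series": [[0, 0, 0, 0, 0, 0, 0.03], [0, 0, 0, 0, 0, 0, 0.03], [0, -0.02, 0, 0, 0, 0, 0.03], [0, -0.03, 0, 0, 0, 0, 0.03], [0, -0.03, 0, 0, 0, 0, 0.04], [0, -0.03, -0.02, 0, 0, 0, 0.04]]}}

```text
clock: 54.75
position: [564.2, 69.2, 163.3]
ee_rot: [-0.493, 0.51, -0.509, 0.488]
contact_force: [0.8, 0.3, 0.0]
gripper_width: 39.9
```

>>> {"name": "play_rows", "arguments": {"series": [[0.033, 0, -0.013, 0, 0, 0, 0.045], [0.033, 0, -0.013, 0, 0, 0, 0.045], [0.033, 0, -0.013, 0, 0, 0, 0.045], [0.033, 0, -0.013, 0, 0, 0, 0.045], [0.033, 0, -0.013, 0, 0, 0, 0.045], [0.033, 0, -0.013, 0, 0, 0, 0.045], [0.033, 0, -0.013, 0, 0, 0, 0.045], [0.033, 0, -0.013, 0, 0, 0, 0.045], [0.02, 0, -0.01, 0, 0, 0, 0.045], [0, 0, 0, 0, 0, 0, 0.045]]}}

```text
clock: 55.75
position: [436.6, -218.4, 167.1]
ee_rot: [0.49, -0.507, 0.51, -0.493]
contact_force: [0.7, -0.1, 0.4]
gripper_width: 44.7
```

```bash
python3 - <<'E'
from h import *
import pickle
plan([])
d=cam("top"); s=cam("scene"); o=pickle.load(open("top2.pkl","rb")); i0=pickle.load(open("top.pkl","rb"))
dark(s,0,0); dark(s,1,0)
# rear top edge of the bodies (z 48, expect dock x -31; t8 clicks), foot rear edge z18 expect -35
for b,p,z in((0,(185,174),48),(1,(470,181),48),(0,(150,205),18),(1,(435,213),18)):
    w=pix2w(o,*cp(*p,208,140,8),z)[:2]; print(b,z,(R.from_euler('z',-T0).as_matrix()[:2,:2]@(w-dk(b,0,0))).round(1))
# grey profile along each bay's centre line
for b in(0,1):
    for n,im in(("now",d),("init",i0)):
        print(b,n,[int(im["color"].mean(2)[tuple(np.round(w2pix(im,[*dk(b,x,0),14])).astype(int)[::-1])]) for x in range(-84,-28,4)])
# pin heads at clevis: grey at z 80 now vs before
for b in(0,1):
    for n,im in(("now",s),("pre",pickle.load(open("scene.pkl","rb")))):
        print("pin",b,n,[int(im["color"].mean(2)[tuple(np.round(w2pix(im,[*dk(b,-55,-44),z])).astype(int)[::-1])]) for z in (50,60,70,78,86)])
E
```

```text
at [ 436.6 -218.4  167.1] psi -1.606 down 1.0 j [-0.13  0.21 -0.42 -0.   -0.94  1.67] w 44.7 F [ 0.7 -0.1  0.4] t 55.8
tiltfix [-0.007  0.     0.   ]
  blob area 43 world(z52) [584.6 108.2] px [335.  216.8]
  blob area 21 world(z52) [606.9 118.4] px [343.5 218.2]
  blob area 48 world(z52) [579.8  -0.6] px [310.  232.3]
  blob area 48 world(z52) [600.4   6.1] px [317.6 234.2]
0 48 [-30.7   0.2]
1 48 [-30.4   1.2]
0 18 [-35.2  16.2]
1 18 [-35.3  15.2]
0 now [86, 60, 93, 113, 111, 112, 110, 96, 78, 24, 33, 49, 28, 21]
0 init [87, 59, 92, 111, 112, 111, 111, 110, 111, 112, 112, 107, 51, 83]
1 now [130, 132, 126, 127, 152, 153, 153, 154, 151, 141, 138, 132, 128, 126]
1 init [85, 97, 86, 61, 78, 65, 90, 110, 110, 111, 112, 108, 54, 85]
pin 0 now [87, 80, 86, 140, 159]
pin 0 pre [125, 190, 106, 132, 54]
pin 1 now [78, 73, 90, 142, 161]
pin 1 pre [133, 87, 138, 164, 167]
```

```bash
python3 -c "
from bench import *
print(job_done())"
```

```text
the job is handed in; nothing more can be done
None
```

I loaded both grey packs on the bench, into bays 0 and 1, then shut and pinned both bars and handed the job in at about 56 s of robot time. `job_done()` reports no verdict, so whether it passed is unknown. There was no third pack, and the red look-alike stayed where it was.

**Last checks:**
- **Packs:** Each one met the stop at about 15 N. In the top image their rear edges measured -35.2 and -35.3 mm where -35 is home, and the body edges -30.7 and -30.4 mm where -31 is expected.
- **Tongues:** In bay 0, the visible part of the tongue looks as bright as it did at the start, when it stood up. I could not repeat that check in bay 1 because the arm hid it. There I rely on the pack having reached the stop and on an earlier picture of the leaf.
- **Bars:** Before pinning, the top image put them about -0.02 rad (bay 0) and -0.03 rad (bay 1) past shut. The two cameras and my dock estimate disagreed by 1–2 mm, so those angles are only good to about 0.02 rad. Both pins passed through the bar holes without force.
- **Pins:** Both came to rest on the clevis at 24–28 N, within 0.3 mm of the height I had worked out.

**Trouble on the way:**
- The first grab at bar 0's knob missed, but it happened to push the bar open as wanted.
- The first closing of bar 1 stalled, probably with the fingers against the pack's grip, so I turned the gripper and finished it from another side.
- Bar 0 needed a second push.

The beaker and breaker were never near the arm's path. I did not re-measure them at the end.

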